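# Pack the hemmed-in casting

## Robot

A 6-joint arm with a two-finger parallel gripper is mounted at the origin on the work surface. World frame = base frame: x ahead of the robot, y to its left, z up, the work surface at z = 0. Lengths are in m, angles in rad, forces in N, time in s.
With the tool pointing down it reaches from about 0.325 to 0.875 m from the base axis. Payload 4.4 kg.
Tool frame: the origin (TCP) lies where the fingers leave the gripper's body, on its centre line; the fingertips stand 73 mm ahead of it and the grasp point (between the pads) lies 54 mm ahead of it; z points along the fingers, x is the direction in which the jaws open and shut, and the axes are right-handed (so a half turn about z gives the same grasp; the last joint's range is limited). The gripper opens to 85 mm and grips with 20 to 120 N. Pads are 22 mm wide; open, the fingers measure 114 mm over their backs; the gripper's body (76 mm by 85 mm) begins 54 mm behind the grasp point. The pads swing forward as they close: fully open they stand 13 mm farther back than shut.
Start: joints at [1.196, 0.207, 1.542, -0, 1.393, -0.15], TCP at [0.128, 0.561, 0.304] pointing down, gripper open.
Joint ranges: [-2.73, 2.73], [-0.86, 2.22], [0.23, 2.46], [-1.11, 4.25], [0.08, 2.63], [-2.82, 2.82]. Speed limits (rad/s): [2.79, 2.79, 3.14, 3.14, 3.14, 3.14].

## Interface

Orientations are given as a rotation vector (axis times angle).
In Python, from plant import readout, optics, job gives the robot as it stands.
- The arm moves only by the shell command python3 -m handwheel 'ROWS'. ROWS is JSON, a list of rows, each an object with "offset": the shift along the tool's x, y, z in cm, a list of three; "spin": the turn about the tool's z in rad; "claw": the opening, from 0 (shut) to 1 (fully open). A call has 1 to 12 rows; each row is the pose to reach, as a shift and turn from the pose measured when the call began, along the tool's axes at that moment; what a row does not reach only later rows make up. A row lasts 1/10 s, in which the tool goes at most 50 mm and 8.59 degrees, less where a joint would pass 70% of its speed; a pose out of reach is approached as far as the arm can. A call with a gripper value outside its range is refused whole. The fingers move at their own pace and stop on an object; the grip force is fixed at half the most. Time passes only in rows, so rows that repeat a pose let the fingers close. It gives the time, the measured TCP pose, the force and the opening at its end, in the units of the state.
- readout.read_state(): the state, without advancing time (a new reading comes with each control period).
- optics.get_image(name): name is "scene" or "top" or "wrist"; returns a dict with "frame" (420x560x3 uint8, blue, green, red), "intrinsics" (3x3 intrinsics, pixels), "pose" (4x4, takes a point from camera to world coordinates). Camera axes: x right, y down, z forward; pixel columns grow to the right and rows downward; lengths in m; the calibration is good to about 2 mm. A picture is of the moment at which its call begins. There is no depth.
- job.job_done(): hands the job in, once; it reports no verdict.
The state is a dict: "time": time; "joints": joint angles; "qvel": joint speeds; "joint_torque": joint torques, N m; "position": TCP position; "ee_rot": TCP orientation; "force": force on the tool from outside, world axes, zero at the start; "wrist_torque": the same for the moment, N m; "grip_width": opening from 0.0 (shut) to 1.0 (fully open).
Only numpy, scipy, OpenCV 4.12 (cv2) and the standard library are available. Lean on these libraries where they do the work, as an engineer would, in place of code of your own. Each camera call takes 0.05 s, during which the arm holds its last target.

## Task

The plum rock stub in the middle of the round drying board is cured and has to be packed. First move the three tall columns around it off the board and stand them all on the green mat, leaving the stub where it is meanwhile; then stand the stub in the middle of the cardboard tray, and only when it is packed put each column back, centred on the spot of its own colour. Keep every casting upright throughout and leave all of them standing still.

Things in the scene. Friction and masses are not known exactly. Their poses are not given: they have to be found in the camera images.
- blue_column: tall slate-blue cast-resin rock column, upright round bar 44 mm in diameter (vertical sides) and 120 mm tall, about 0.24 kg; it stands on its own slate-blue spot at the start. Origin at the centre of its underside, z up its axis; yaw is of no importance
- black_column: tall black cast-resin rock column, upright round bar 44 mm in diameter (vertical sides) and 120 mm tall, about 0.24 kg; it stands on its own black spot at the start. Origin at the centre of its underside, z up its axis; yaw is of no importance
- sand_column: tall sandy yellow cast-resin rock column, upright round bar 44 mm in diameter (vertical sides) and 120 mm tall, about 0.24 kg; it stands on its own sandy yellow spot at the start. Origin at the centre of its underside, z up its axis; yaw is of no importance
- plum_stub: low plum (dark purple-red) cast-resin rock stub, round, 44 mm in diameter (vertical sides) and 50 mm tall, about 0.11 kg; at the start it stands at the middle of the round drying board, directly on the board (top 12 mm above the table), hemmed in by the three tall columns, whose axes are about 60 mm from its own and 120 degrees apart, so that the gap to each is only about 16 mm. Origin at the centre of its underside, z up
- blue_spot: thin round slate-blue spot, 70 mm in diameter and 2 mm thick, fixed on the round pale grey drying board (224 mm in diameter, 12 mm thick); home of the slate-blue column, which covers its middle at the start. Origin at the centre of its underside, so the column's underside is 2 mm above it. It does not move during the job
- black_spot: thin round black spot, 70 mm in diameter and 2 mm thick, fixed on the round pale grey drying board (224 mm in diameter, 12 mm thick); home of the black column, which covers its middle at the start. Origin at the centre of its underside, so the column's underside is 2 mm above it. It does not move during the job
- sand_spot: thin round sandy yellow spot, 70 mm in diameter and 2 mm thick, fixed on the round pale grey drying board (224 mm in diameter, 12 mm thick); home of the sandy yellow column, which covers its middle at the start. Origin at the centre of its underside, so the column's underside is 2 mm above it. It does not move during the job
- side_mat: flat green mat, 260 mm (its x) by 130 mm (its y) and 3 mm thick, fixed on the table to the left or right of the drying board: the side area, with room for three columns in a row along its x, for instance 80 mm apart. Origin at the centre of its underside, on the table
- packing_tray: open square brown cardboard tray, 150 by 150 mm outside, 25 mm high, walls and floor 5 mm thick, fixed on the table on the other side of the drying board from the green mat. Origin at the centre of its underside, on the table; its inner floor is 5 mm above that

How it is judged:
By the outcome, as a careful person would: the job done as asked, in the order asked, and still so for the second after the job is handed in, with the robot touching nothing.
It also fails if it takes over 144 s, if anything falls off the work surface, if the arm or the gripper's body presses on something with over 40 N, if the wrist force passes 120 N, or if a joint passes its speed limit or range.

## Working session

There is one attempt and no reset: what is moved stays moved. The work goes in short steps, Python scripts to look and compute and a shell command to move; the robot and the scene stay as the last step left them, time stands still between calls to the robot, and variables do not carry over. Pictures are saved under pics/ and viewed, and the job is handed in when it is done.

```bash
mkdir -p pics; ls; python3 - <<'E'
from plant import readout, optics
import cv2, numpy as np
print(readout.read_state())
for n in ["scene","top","wrist"]:
    d=optics.get_image(n); cv2.imwrite(f"pics/a_{n}.png",d["frame"]); print(n,d["intrinsics"].tolist(),np.round(d["pose"],4).tolist())
E
```

```text
pics
{'time': 0.0, 'joints': array([ 1.19549381e+00,  2.07459233e-01,  1.54298792e+00, -1.13622930e-06,
        1.39350828e+00, -1.50534556e-01]), 'qvel': array([-0.00022593, -0.00148578,  0.00067131,  0.0023581 , -0.00088846,
       -0.00057064]), 'joint_torque': array([ 2.93228932e-04, -3.83024848e+01, -2.91602808e+01, -1.74614634e-04,
        1.02207880e-02, -1.28526557e-05]), 'position': array([0.1279618 , 0.55995835, 0.30268719]), 'ee_rot': array([ 2.45563265,  1.95756205, -0.0032142 ]), 'force': array([0.60689539, 1.16411625, 1.20826893]), 'wrist_torque': array([-0.02615529, -0.03275713, -0.01080991]), 'grip_width': 0.9970260348013513}
scene [[479.2189933079539, 0.0, 281.3156237161256], [0.0, 479.2189933079539, 206.42813731903883], [0.0, 0.0, 1.0]] [[0.3466, 0.6359, -0.6896, 1.1918], [0.9379, -0.2437, 0.2467, -0.2382], [-0.0111, -0.7323, -0.6809, 0.6783], [0.0, 0.0, 0.0, 1.0]]
top [[441.87876400954974, 0.0, 278.5150612023807], [0.0, 441.87876400954974, 205.9980425036027], [0.0, 0.0, 1.0]] [[-0.0357, -0.974, 0.2236, 0.3451], [-0.9994, 0.0359, -0.0028, 0.0081], [-0.0053, -0.2236, -0.9747, 0.981], [0.0, 0.0, 0.0, 1.0]]
wrist [[358.7983898339094, 0.0, 290.0048052423257], [0.0, 358.7983898339094, 207.12420715596775], [0.0, 0.0, 1.0]] [[0.224, 0.9361, 0.2711, 0.0582], [0.9746, -0.2146, -0.0643, 0.5767], [-0.002, 0.2786, -0.9604, 0.3737], [0.0, 0.0, 0.0, 1.0]]
```

View pics/a_scene.png

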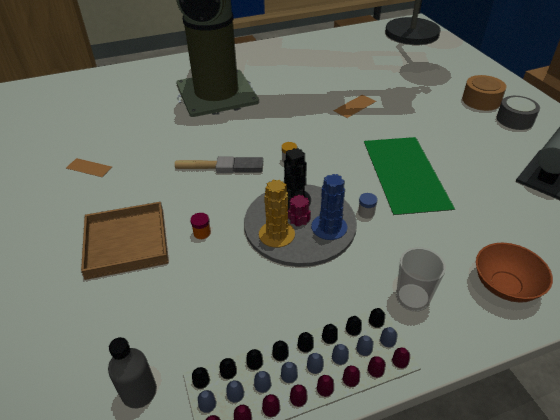

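View pics/a_top.png

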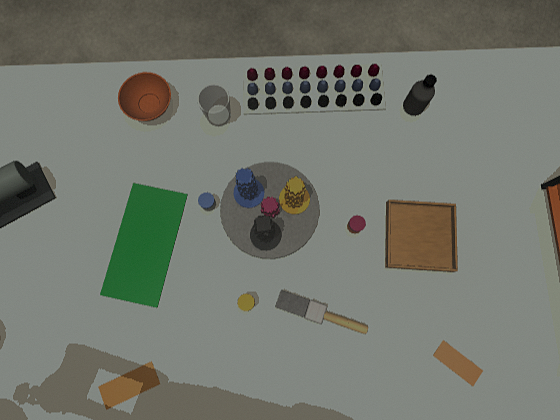

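View pics/a_wrist.png

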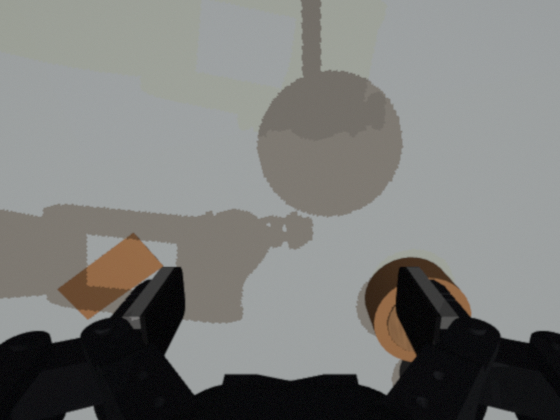

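Scene: board around (270,210) in the top view, mat left (145,245), tray right (421,236). The columns are blue (246,185), sand (295,192) and black (264,232), with the plum stub at (270,207). Small paint pots stand nearby. Now I'll measure.

```bash
cat > h.py <<'E'
from plant import readout, optics
import cv2, numpy as np
def ray(d,u,v,z):
    K=d["intrinsics"];P=d["pose"]
    r=P[:3,:3]@np.linalg.inv(K)@np.array([u,v,1.]); o=P[:3,3]
    return o+r*(z-o[2])/r[2]
def proj(d,p):
    P=d["pose"]; c=P[:3,:3].T@(np.array(p)-P[:3,3]); q=d["intrinsics"]@c; return q[:2]/q[2]
def blobs(m,amin=60):
    n,l,s,c=cv2.connectedComponentsWithStats(m.astype(np.uint8)*255)
    return [(l==i,s[i],c[i]) for i in range(1,n) if s[i,4]>=amin]
def hsv(d): return cv2.cvtColor(d["frame"],cv2.COLOR_BGR2HSV)
E
python3 - <<'E'
from h import *
for n in ["top","scene"]:
    d=optics.get_image(n); H=hsv(d)
    h,s,v=[H[...,i].astype(int) for i in range(3)]
    M={"blue":(h>105)&(h<125)&(s>110),"sand":(h>15)&(h<30)&(s>150),"plum":((h>160)|(h<3))&(s>150),"black":(v<65)&(s<120),"green":(h>50)&(h<80)&(s>150)}
    print(n)
    for k,m in M.items():
        for b,st,c in blobs(m,40): print(k,st.tolist(),c.round(1).tolist())
    im=d["frame"]; x0,y0=(205,150) if n=="top" else (230,140)
    cv2.imwrite(f"pics/b_{n}.png",cv2.resize(im[y0:y0+120,x0:x0+140],None,fx=5,fy=5,interpolation=cv2.INTER_NEAREST))
    if n=="top":
        g=max(blobs(M["green"]),key=lambda b:b[1][4])[0]
        cs,_=cv2.findContours(g.astype(np.uint8),0,1); r=cv2.minAreaRect(max(cs,key=len)); 
        for p in cv2.boxPoints(r): print("mat",p,ray(d,*p,0.003).round(4))
E
```

```text
top
blue [236, 169, 17, 15, 157] [243.6, 175.3]
blue [234, 185, 30, 22, 198] [248.0, 198.7]
sand [279, 177, 31, 37, 566] [293.8, 196.5]
sand [238, 294, 17, 16, 202] [245.7, 301.8]
plum [351, 65, 11, 12, 99] [355.9, 70.5]
plum [368, 64, 11, 12, 100] [373.2, 69.9]
plum [282, 67, 10, 12, 91] [286.4, 72.8]
plum [299, 67, 10, 12, 96] [303.8, 72.3]
plum [317, 66, 10, 12, 94] [321.3, 71.7]
plum [334, 66, 10, 12, 96] [338.6, 71.3]
plum [248, 69, 9, 10, 47] [251.5, 72.3]
plum [265, 68, 10, 12, 77] [269.1, 73.1]
black [403, 75, 34, 41, 788] [419.2, 96.3]
black [352, 79, 11, 13, 88] [356.9, 85.5]
black [369, 79, 12, 12, 88] [374.3, 84.9]
black [317, 81, 11, 12, 91] [322.1, 87.0]
black [335, 80, 10, 12, 82] [339.3, 86.4]
black [248, 83, 10, 12, 88] [252.5, 89.4]
black [265, 83, 11, 12, 90] [269.7, 88.8]
black [282, 83, 11, 11, 88] [287.3, 88.2]
black [300, 82, 10, 11, 87] [304.5, 87.5]
black [370, 93, 12, 12, 76] [376.1, 98.6]
black [318, 95, 11, 12, 102] [322.9, 100.6]
black [335, 94, 12, 13, 93] [340.5, 100.2]
black [353, 94, 11, 12, 95] [358.0, 99.7]
black [266, 97, 10, 12, 104] [270.4, 102.7
[... 2038 characters left out ...]
, 230] [387.8, 338.0]
black [298, 332, 15, 21, 164] [305.6, 341.4]
black [108, 337, 48, 71, 2270] [130.7, 374.6]
black [356, 336, 17, 20, 236] [364.1, 346.5]
black [272, 341, 16, 20, 171] [280.0, 350.3]
black [332, 345, 16, 20, 236] [339.6, 355.2]
black [247, 349, 16, 21, 170] [254.3, 359.0]
black [307, 354, 16, 20, 241] [314.5, 364.2]
black [220, 358, 17, 21, 189] [227.4, 367.6]
black [281, 363, 16, 20, 246] [288.5, 373.4]
black [192, 367, 18, 22, 195] [200.0, 377.5]
black [380, 368, 169, 52, 4424] [478.8, 402.2]
black [254, 372, 17, 21, 254] [261.9, 382.8]
black [227, 381, 17, 22, 261] [234.7, 392.5]
black [198, 391, 18, 22, 276] [206.3, 402.5]
green [364, 138, 90, 76, 4227] [406.9, 176.2]
```

View pics/b_top.png

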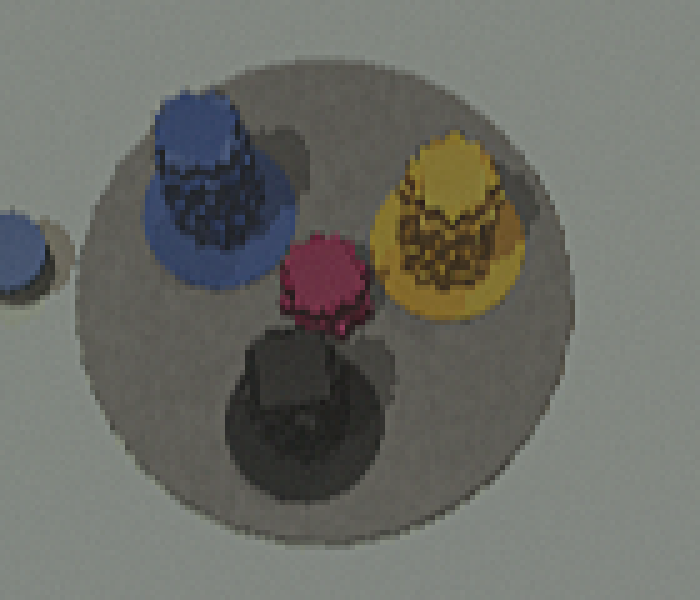

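View pics/b_scene.png

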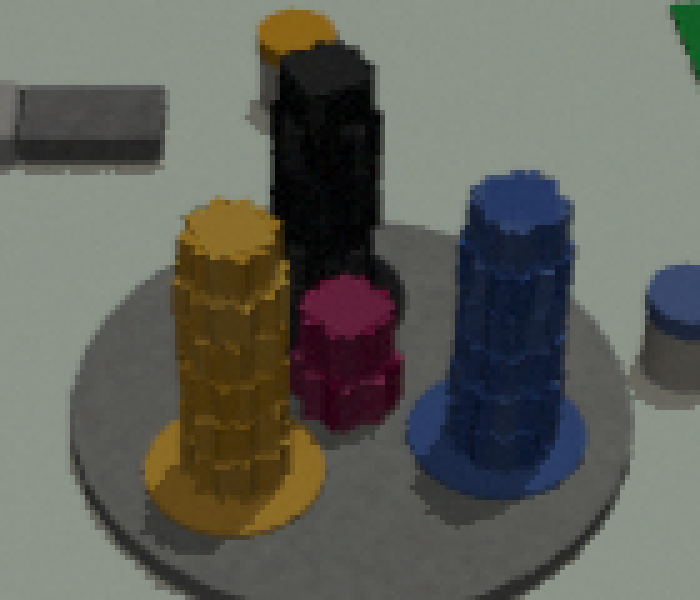

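```bash
cat > m.py <<'E'
from h import *
from scipy.optimize import least_squares
def fitc(P,r):
    c=P.mean(0)
    f=lambda c:np.hypot(*(P-c).T)-r
    s=least_squares(f,c,loss="soft_l1",f_scale=0.001); return s.x,np.median(abs(f(s.x)))
for n in ["top","scene"]:
    d=optics.get_image(n); H=hsv(d); h,s,v=[H[...,i].astype(int) for i in range(3)]
    yy,xx=np.mgrid[:420,:560]
    b={"top":(215,325,155,265),"scene":(238,360,140,265)}[n]
    roi=(xx>b[0])&(xx<b[1])&(yy>b[2])&(yy<b[3])
    M={"blue":(h>100)&(h<128)&(s>70),"sand":(h>12)&(h<32)&(s>110),"black":(v<68)&(s<90)}
    for k,m in M.items():
        m=(m&roi).astype(np.uint8); m=cv2.morphologyEx(m,cv2.MORPH_CLOSE,np.ones((5,5)))
        bl=max(blobs(m),key=lambda q:q[1][4])[0].astype(np.uint8)
        cs,_=cv2.findContours(bl,0,cv2.CHAIN_APPROX_NONE); c=max(cs,key=len)[:,0,:].astype(float)
        ctr=c[:,1].max()-(15 if n=="top" else 11)  # lower part of the spot only
        c=c[c[:,1]>ctr]; P=np.array([ray(d,*q,0.014)[:2] for q in c])
        print(n,k,"spot",*fitc(P,0.035+ -0.0005),len(c))
    if n=="top":
        br=roi&(s<60)&(v<118)
    print(n,"board V:",v[210,225] if n=="top" else v[245,300], "table", v[150,215])
E
python3 m.py
python3 - <<'E'
from h import *
d=optics.get_image("top"); H=hsv(d); print(H[190,230],H[160,215],H[230,421],H[230,386],H[207,270],H[231,265])
d=optics.get_image("scene"); H=hsv(d); print(H[245,300],H[240,200],H[200,298])
d=optics.get_image("top");cv2.imwrite("pics/tray.png",cv2.resize(d["frame"][190:285,375:470],None,fx=6,fy=6,interpolation=cv2.INTER_NEAREST))
E
```

```text
top blue spot [0.60228543 0.07194548] 0.0007035587865607713 42
top sand spot [ 0.58363121 -0.02998442] 0.000539502838508725 43
top black spot [0.50467174 0.03690015] 0.0005329357876244153 41
top board V: 93 table 136
scene blue spot [0.60477832 0.06919893] 0.0005551826086294225 40
scene sand spot [ 0.58602106 -0.03268645] 0.0006337337162255555 41
scene black spot [0.5430793  0.03562669] 0.004768603071679098 36
scene board V: 89 table 147
[26 19 93] [ 60  10 134] [ 17 134 110] [ 13 114  65] [171 141 107] [30 17 30]
[38 11 89] [ 27  25 103] [168 174  98]
```

View pics/tray.png

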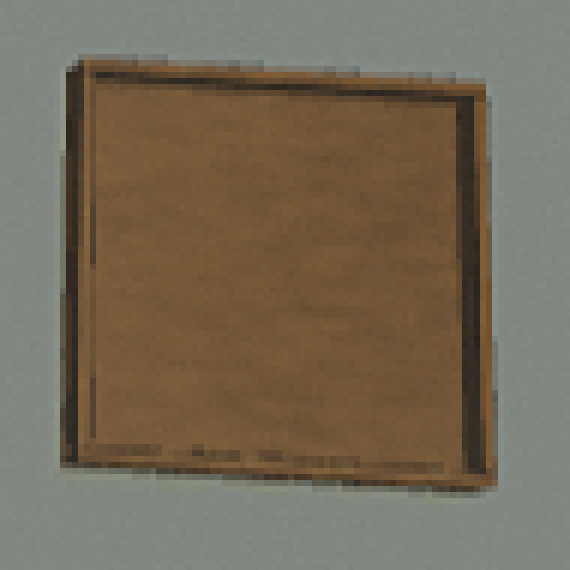

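```bash
python3 - <<'E'
from h import *
d=optics.get_image("top")
C=[ray(d,u,v,.025) for u,v in [(388.8,200),(456.2,204.7),(457.5,271.3),(388,267)]]
print(np.round(C,4), np.mean(C,0).round(4))
d=optics.get_image("scene");cv2.imwrite("pics/tray2.png",cv2.resize(d["frame"][190:285,70:180],None,fx=6,fy=6,interpolation=cv2.INTER_NEAREST))
H=hsv(d);m=((H[...,0]>50)&(H[...,0]<80)&(H[...,1]>150)).astype(np.uint8)
cs,_=cv2.findContours(m,0,1);c=max(cs,key=cv2.contourArea);a=cv2.approxPolyDP(c,5,True)[:,0]
for p in a: print("mat scene",ray(d,*map(float,p),.003).round(4))
print(np.mean([ray(d,*map(float,p),.003) for p in a],0))
# tool axes
from scipy.spatial.transform import Rotation as R
s=readout.read_state(); print(R.from_rotvec(s["ee_rot"]).as_matrix().round(3), s["position"],s["force"])
E
```

```text
[[ 0.569  -0.2402  0.025 ]
 [ 0.5528 -0.3883  0.025 ]
 [ 0.4068 -0.3727  0.025 ]
 [ 0.4213 -0.2249  0.025 ]] [ 0.4875 -0.3065  0.025 ]
mat scene [0.3615 0.2737 0.003 ]
mat scene [0.6075 0.2116 0.003 ]
mat scene [0.6383 0.3336 0.003 ]
mat scene [0.395  0.3949 0.003 ]
[0.50059142 0.30346441 0.003     ]
[[ 0.223  0.975  0.   ]
 [ 0.975 -0.223 -0.   ]
 [-0.     0.    -1.   ]] [0.12818717 0.56052915 0.30390063] [0.41053082 0.37473407 0.66405586]
```

View pics/tray2.png

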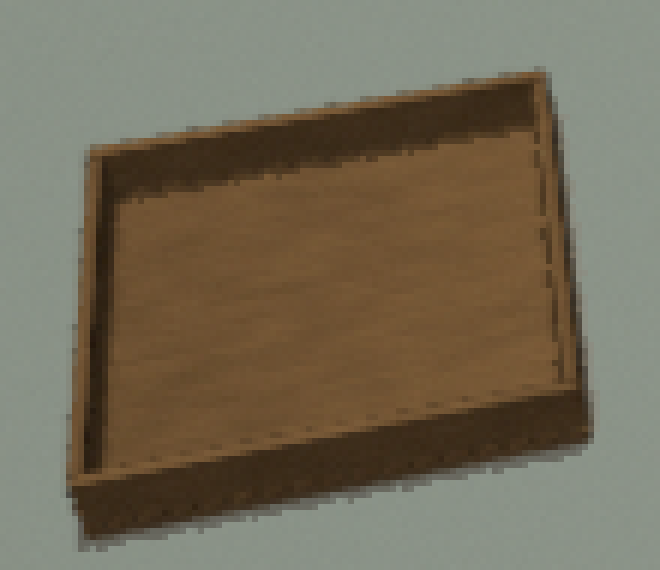

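```bash
cat > go.py <<'E'
import sys,numpy as np
from plant import readout
from scipy.spatial.transform import Rotation as R
# usage: go.py x y z psi_deg  -> offset (cm, tool axes) and spin from now
s=readout.read_state(); M=R.from_rotvec(s["ee_rot"]).as_matrix(); p=s["position"]
x,y,z,a=map(float,sys.argv[1:5]); psi=np.arctan2(M[1,0],M[0,0])
d=M.T@(np.array([x,y,z])-p)*100; sp=-((np.radians(a)-psi+np.pi/2)%np.pi-np.pi/2)
q6=s["joints"][5]
print("t",round(s["time"],2),"pos",p.round(4),"psi",round(np.degrees(psi),2),"grip",round(s["grip_width"],3),"F",s["force"].round(1),"q6",q6.round(2))
print("tilt z-axis",M[:,2].round(4),"offset",d.round(2),"|d|",round(np.linalg.norm(d),1),"spin",round(sp,3))
E
python3 - <<'E'
from h import *
d=optics.get_image("scene")
C=[ray(d,70+u/6,190+v/6,.025) for u,v in [(90,150),(545,73),(580,392),(70,482)]]
print(np.round(C,4), np.mean(C,0).round(4))
E
python3 go.py .6035 .0706 .29 139.7
```

```text
[[ 0.4146 -0.3727  0.025 ]
 [ 0.4307 -0.2255  0.025 ]
 [ 0.5779 -0.2404  0.025 ]
 [ 0.5594 -0.3873  0.025 ]] [ 0.4956 -0.3065  0.025 ]
t 0.65 pos [0.1282 0.5605 0.3039] psi 77.12 grip 1.0 F [-0.2  0.1  0.5] q6 -0.15
tilt z-axis [-0. -0. -1.] offset [-37.16  57.26   1.39] |d| 68.3 spin -1.092
```

```bash
python3 -m handwheel '[{"offset":[-10,15,0],"spin":-0.3,"claw":1},{"offset":[-20,31,0],"spin":-0.6,"claw":1},{"offset":[-28,45,0],"spin":-0.9,"claw":1},{"offset":[-37.2,57.3,0],"spin":-1.09,"claw":1},{"offset":[-37.2,57.3,0],"spin":-1.09,"claw":1},{"offset":[-37.2,57.3,0],"spin":-1.09,"claw":1},{"offset":[-37.2,57.3,0],"spin":-1.09,"claw":1},{"offset":[-37.2,57.3,0],"spin":-1.09,"claw":1},{"offset":[-37.2,57.3,0],"spin":-1.09,"claw":1},{"offset":[-37.2,57.3,0],"spin":-1.09,"claw":1},{"offset":[-37.2,57.3,0],"spin":-1.09,"claw":1},{"offset":[-37.2,57.3,0],"spin":-1.09,"claw":1}]'; python3 go.py .6035 .0706 .26 139.7
```

```text
time: 1.85
position: [0.5171, 0.1602, 0.3042]
ee_rot: [1.086, 2.947, 0.001]
force: [0.6, 0.6, -0.2]
grip_width: 0.998
t 1.85 pos [0.5171 0.1602 0.3042] psi 139.56 grip 0.998 F [ 0.6  0.6 -0.2] q6 -2.3
tilt z-axis [ 8.e-04  4.e-04 -1.e+00] offset [-12.39  -1.22   4.43] |d| 13.2 spin -0.002
```

```bash
python3 -m handwheel '[{"offset":[-6,-0.6,1],"spin":0,"claw":1},{"offset":[-12.4,-1.2,3],"spin":0,"claw":1},{"offset":[-12.4,-1.2,4.4],"spin":0,"claw":1},{"offset":[-12.4,-1.2,4.4],"spin":0,"claw":1},{"offset":[-12.4,-1.2,4.4],"spin":0,"claw":1},{"offset":[-12.4,-1.2,4.4],"spin":0,"claw":1}]'; python3 go.py .6035 .0706 .15 139.7
python3 - <<'E'
from h import *
d=optics.get_image("wrist"); cv2.imwrite("pics/c_w.png",d["frame"])
E
```

```text
time: 2.45
position: [0.6035, 0.0715, 0.2611]
ee_rot: [1.084, 2.947, 0.002]
force: [-0.5, 0.9, 0.0]
grip_width: 0.998
t 2.45 pos [0.6035 0.0715 0.2611] psi 139.61 grip 0.998 F [-0.5  0.9  0. ] q6 -2.46
tilt z-axis [ 1.6e-03  8.0e-04 -1.0e+00] offset [-0.05 -0.09 11.11] |d| 11.1 spin -0.002
```

View pics/c_w.png

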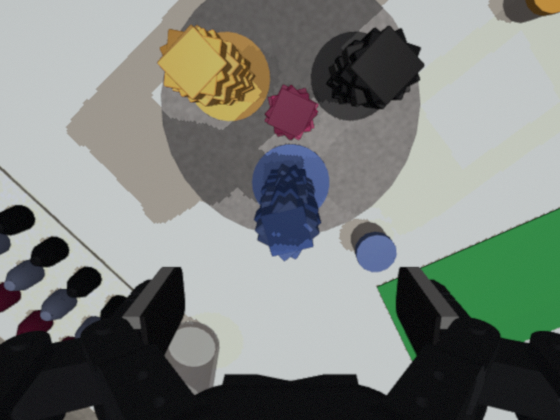

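The blue column sits midway between the open fingers in the wrist view, with its axis at column ~288 and the jaw midpoint at ~291. I'll descend.

```bash
python3 -m handwheel '[{"offset":[0,-0.1,4],"spin":0,"claw":1},{"offset":[0,-0.1,8],"spin":0,"claw":1},{"offset":[0,-0.1,11.1],"spin":0,"claw":1},{"offset":[0,-0.1,11.1],"spin":0,"claw":1},{"offset":[0,-0.1,11.1],"spin":0,"claw":1}]'; python3 -m handwheel '[{"offset":[0,0,0],"spin":0,"claw":0.7},{"offset":[0,0,0],"spin":0,"claw":0.55},{"offset":[0,0,0],"spin":0,"claw":0.45},{"offset":[0,0,0],"spin":0,"claw":0.35},{"offset":[0,0,0],"spin":0,"claw":0.2},{"offset":[0,0,0],"spin":0,"claw":0},{"offset":[0,0,0],"spin":0,"claw":0},{"offset":[0,0,0],"spin":0,"claw":0}]';python3 go.py .6035 .0706 .15 139.7
python3 - <<'E'
from h import *
d=optics.get_image("scene"); cv2.imwrite("pics/d_s.png",d["frame"])
E
```

```text
time: 3.0
position: [0.6032, 0.0721, 0.1515]
ee_rot: [1.08, 2.947, 0.003]
force: [-0.0, 0.3, 0.5]
grip_width: 1.001
time: 3.8
position: [0.6048, 0.0719, 0.1541]
ee_rot: [1.08, 2.943, 0.005]
force: [-0.4, 0.9, 6.4]
grip_width: 0.504
t 3.8 pos [0.6048 0.0719 0.1541] psi 139.71 grip 0.504 F [-0.4  0.9  6.4] q6 -2.46
tilt z-axis [ 7.5e-03  8.0e-04 -1.0e+00] offset [ 0.02 -0.19  0.4 ] |d| 0.4 spin 0.0
```

View pics/d_s.png

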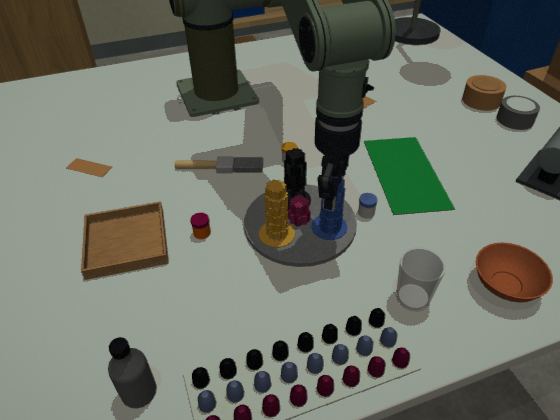

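```bash
python3 -m handwheel '[{"offset":[0,0,-1],"spin":0,"claw":0},{"offset":[0,0,-3],"spin":0,"claw":0},{"offset":[0,0,-6],"spin":0,"claw":0},{"offset":[0,0,-9],"spin":0,"claw":0},{"offset":[0,0,-12],"spin":0,"claw":0},{"offset":[0,0,-14],"spin":0,"claw":0},{"offset":[0,0,-14],"spin":0,"claw":0},{"offset":[0,0,-14],"spin":0,"claw":0}]';python3 go.py .577 .289 .28 77.6
```

```text
time: 4.65
position: [0.6033, 0.0718, 0.2936]
ee_rot: [1.08, 2.944, 0.005]
force: [0.2, 0.1, -3.7]
grip_width: 0.503
t 4.65 pos [0.6033 0.0718 0.2936] psi 139.71 grip 0.503 F [ 0.2  0.1 -3.7] q6 -2.46
tilt z-axis [ 6.7e-03  8.0e-04 -1.0e+00] offset [16.05 14.86  1.36] |d| 21.9 spin 1.084
```

```bash
python3 -m handwheel '[{"offset":[1.5,1.4,0],"spin":0.12,"claw":0},{"offset":[4,3.7,0],"spin":0.25,"claw":0},{"offset":[6.5,6,0],"spin":0.38,"claw":0},{"offset":[9,8.3,0],"spin":0.51,"claw":0},{"offset":[11.5,10.6,0],"spin":0.64,"claw":0},{"offset":[13.5,12.5,0],"spin":0.77,"claw":0},{"offset":[15,13.9,0],"spin":0.9,"claw":0},{"offset":[16.1,14.9,0],"spin":1.02,"claw":0},{"offset":[16.1,14.9,0],"spin":1.08,"claw":0},{"offset":[16.1,14.9,0],"spin":1.08,"claw":0},{"offset":[16.1,14.9,0],"spin":1.08,"claw":0}]';python3 go.py .577 .289 .146 77.6
```

```text
time: 5.75
position: [0.5759, 0.2891, 0.2912]
ee_rot: [2.442, 1.973, 0.003]
force: [0.1, -0.7, -3.1]
grip_width: 0.502
t 5.75 pos [0.5759 0.2891 0.2912] psi 77.9 grip 0.502 F [ 0.1 -0.7 -3.1] q6 -1.03
tilt z-axis [ 2.8e-03 -6.0e-04 -1.0e+00] offset [1.000e-02 7.000e-02 1.452e+01] |d| 14.5 spin 0.005
```

```bash
python3 -m handwheel '[{"offset":[0,0,1.5],"spin":0,"claw":0},{"offset":[0,0,4],"spin":0,"claw":0},{"offset":[0,0,7],"spin":0,"claw":0},{"offset":[0,0,10],"spin":0,"claw":0},{"offset":[0,0,12.5],"spin":0,"claw":0},{"offset":[0,0,14],"spin":0,"claw":0},{"offset":[0,0,14.4],"spin":0,"claw":0},{"offset":[0,0,14.4],"spin":0,"claw":0},{"offset":[0,0,14.4],"spin":0,"claw":0}]';python3 go.py .577 .289 .143 77.6
python3 - <<'E'
from h import *
d=optics.get_image("scene"); cv2.imwrite("pics/e_s.png",cv2.resize(d["frame"][80:260,280:520],None,fx=3,fy=3))
E
```

```text
time: 6.65
position: [0.5775, 0.2893, 0.1488]
ee_rot: [2.441, 1.973, 0.007]
force: [0.1, 0.8, -2.3]
grip_width: 0.501
t 6.65 pos [0.5775 0.2893 0.1488] psi 77.9 grip 0.501 F [ 0.1  0.8 -2.3] q6 -1.03
tilt z-axis [ 5.7e-03  4.0e-04 -1.0e+00] offset [-0.04 -0.04  0.58] |d| 0.6 spin 0.005
```

View pics/e_s.png

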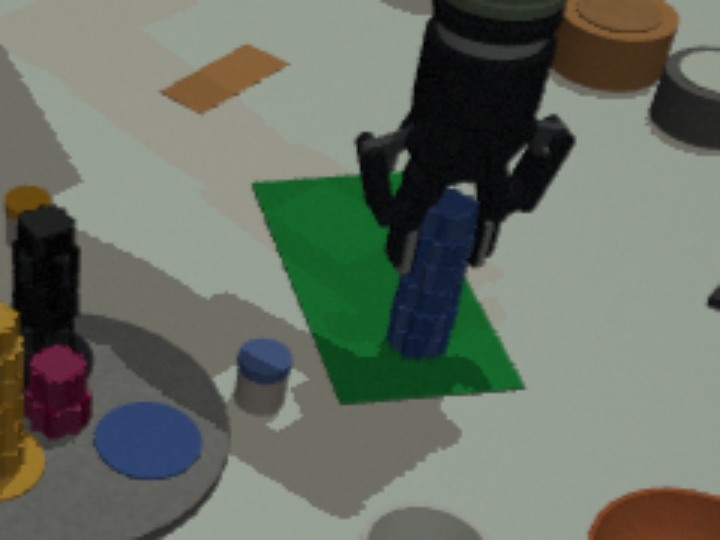

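```bash
cat > tilt.py <<'E'
from h import *
import sys
# axis of coloured column in view vs expected vertical through ground point
def chk(n,col,x,y,zb,zt,roi=None):
    d=optics.get_image(n);H=hsv(d);h,s,v=[H[...,i].astype(int) for i in range(3)]
    m={"blue":(h>105)&(h<128)&(s>90),"sand":(h>15)&(h<30)&(s>110),"plum":((h>160)|(h<3))&(s>110),"black":(v<50)&(s<120)}[col]
    a=proj(d,[x,y,zb]);b=proj(d,[x,y,zt]); e=b-a
    yy,xx=np.mgrid[:420,:560]; mm=(xx>min(a[0],b[0])-22)&(xx<max(a[0],b[0])+22)&(yy>min(a[1],b[1])-8)&(yy<max(a[1],b[1])+9)
    m=m&mm; B=max(blobs(m,20),key=lambda q:q[1][4])[0]
    ys=np.unique(np.nonzero(B)[0]); ctr=[(np.nonzero(B[r])[0].mean(),r,B[r].sum()) for r in ys]
    c=np.array(ctr); k=c[(c[:,2]>0.75*np.median(c[:,2]))]; p=np.polyfit(k[:,1],k[:,0],1)
    print(n,col,"expected base",a.round(1),"top",b.round(1),"slope exp",round(e[0]/e[1],3),"seen",p[0].round(3),"rows",ys.min(),ys.max(),"u at base",np.polyval(p,a[1]).round(1))
if __name__=="__main__": chk(sys.argv[1],sys.argv[2],*map(float,sys.argv[3:7]))
E
python3 tilt.py scene blue .577 .289 .006 .12; python3 tilt.py top blue .577 .289 .006 .12
```

```text
scene blue expected base [418.1 193.6] top [428.9 149.7] slope exp -0.244 seen -0.283 rows 143 198 u at base 418.4
top blue expected base [153.3 206.9] top [137.4 194.4] slope exp 1.271 seen 0.702 rows 200 213 u at base 141.7
```

```bash
python3 -m handwheel '[{"offset":[0,0,0.2],"spin":0,"claw":0},{"offset":[0,0,0.35],"spin":0,"claw":0},{"offset":[0,0,0.4],"spin":0,"claw":0},{"offset":[0,0,0.4],"spin":0,"claw":0}]';python3 go.py .577 .289 .143 77.6
```

```text
time: 7.2
position: [0.5772, 0.2894, 0.1449]
ee_rot: [2.441, 1.973, 0.007]
force: [-0.2, 0.6, -2.6]
grip_width: 0.505
t 7.2 pos [0.5772 0.2894 0.1449] psi 77.9 grip 0.505 F [-0.2  0.6 -2.6] q6 -1.03
tilt z-axis [ 5.6e-03  3.0e-04 -1.0e+00] offset [-0.04 -0.02  0.19] |d| 0.2 spin 0.005
```

```bash
python3 -m handwheel '[{"offset":[0,0,0.1],"spin":0,"claw":0},{"offset":[0,0,0.2],"spin":0,"claw":0},{"offset":[0,0,0.2],"spin":0,"claw":0}]';python3 -m handwheel '[{"offset":[0,0,0.1],"spin":0,"claw":0},{"offset":[0,0,0.1],"spin":0,"claw":0}]'; python3 go.py .577 .289 .143 77.6
```

```text
time: 7.5
position: [0.5773, 0.2894, 0.143]
ee_rot: [2.441, 1.973, 0.007]
force: [0.1, -1.6, -1.7]
grip_width: 0.501
time: 7.7
position: [0.5775, 0.2894, 0.143]
ee_rot: [2.44, 1.973, 0.008]
force: [-1.6, -1.0, 3.9]
grip_width: 0.501
t 7.7 pos [0.5775 0.2894 0.143 ] psi 77.91 grip 0.501 F [-1.6 -1.   3.9] q6 -1.03
tilt z-axis [ 6.1e-03  2.0e-04 -1.0e+00] offset [-0.05 -0.05  0.  ] |d| 0.1 spin 0.005
```

```bash
python3 -m handwheel '[{"offset":[0,0,0],"spin":0,"claw":0.54},{"offset":[0,0,0],"spin":0,"claw":0.6},{"offset":[0,0,0],"spin":0,"claw":0.7},{"offset":[0,0,0],"spin":0,"claw":0.85},{"offset":[0,0,0],"spin":0,"claw":1},{"offset":[0,0,0],"spin":0,"claw":1},{"offset":[0,0,-2],"spin":0,"claw":1},{"offset":[0,0,-6],"spin":0,"claw":1},{"offset":[0,0,-10],"spin":0,"claw":1},{"offset":[0,0,-14],"spin":0,"claw":1},{"offset":[0,0,-14],"spin":0,"claw":1}]';python3 go.py .5059 .0355 .28 79.8
python3 - <<'E'
from h import *
d=optics.get_image("scene"); cv2.imwrite("pics/f_s.png",cv2.resize(d["frame"][80:260,280:520],None,fx=3,fy=3))
E
python3 tilt.py scene blue .577 .289 .006 .12; python3 tilt.py scene sand .5848 -.0313 .02 .13
```

```text
time: 8.8
position: [0.58, 0.2906, 0.2916]
ee_rot: [2.436, 1.97, 0.03]
force: [0.0, 0.5, 1.0]
grip_width: 0.999
t 8.8 pos [0.58   0.2906 0.2916] psi 77.92 grip 0.999 F [0.  0.5 1. ] q6 -1.03
tilt z-axis [ 0.0204  0.0053 -0.9998] offset [-26.51  -1.93   0.88] |d| 26.6 spin -0.033
scene blue expected base [418.1 193.6] top [428.9 149.7] slope exp -0.244 seen -0.225 rows 145 201 u at base 418.7
scene sand expected base [276.6 230.3] top [275.5 186.6] slope exp 0.026 seen 0.007 rows 179 239 u at base 276.4
```

View pics/f_s.png

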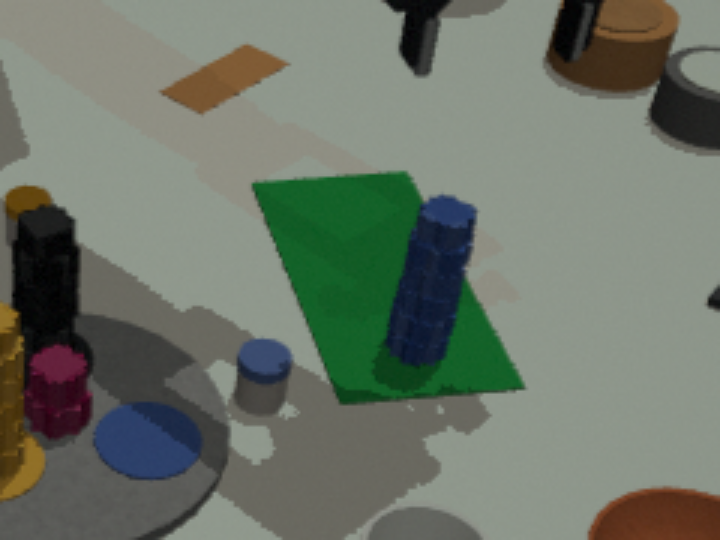

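```bash
python3 go.py .5059 .0355 .28 79.8
```

```text
t 8.95 pos [0.5764 0.2892 0.2826] psi 77.91 grip 0.998 F [-0.5 -0.9 -0.6] q6 -1.03
tilt z-axis [ 0.0055  0.     -1.    ] offset [-26.29  -1.58   0.22] |d| 26.3 spin -0.033
```

```bash
python3 -m handwheel '[{"offset":[-3,-0.2,0],"spin":-0.03,"claw":1},{"offset":[-7,-0.4,0],"spin":-0.03,"claw":1},{"offset":[-11.5,-0.7,0],"spin":-0.03,"claw":1},{"offset":[-16,-1,0],"spin":-0.03,"claw":1},{"offset":[-20,-1.2,0],"spin":-0.03,"claw":1},{"offset":[-24,-1.4,0],"spin":-0.03,"claw":1},{"offset":[-26.3,-1.6,0],"spin":-0.03,"claw":1},{"offset":[-26.3,-1.6,0],"spin":-0.03,"claw":1},{"offset":[-26.3,-1.6,0],"spin":-0.03,"claw":1}]';python3 go.py .5059 .0355 .151 79.8
python3 - <<'E'
from h import *
d=optics.get_image("wrist"); cv2.imwrite("pics/g_w.png",d["frame"])
E
```

```text
time: 9.85
position: [0.5048, 0.0354, 0.2805]
ee_rot: [2.414, 2.009, 0.004]
force: [0.1, 0.9, 0.7]
grip_width: 0.997
t 9.85 pos [0.5048 0.0354 0.2805] psi 79.55 grip 0.997 F [0.1 0.9 0.7] q6 -1.49
tilt z-axis [ 0.0024  0.0011 -1.    ] offset [1.000e-02 8.000e-02 1.295e+01] |d| 13.0 spin -0.004
```

View pics/g_w.png

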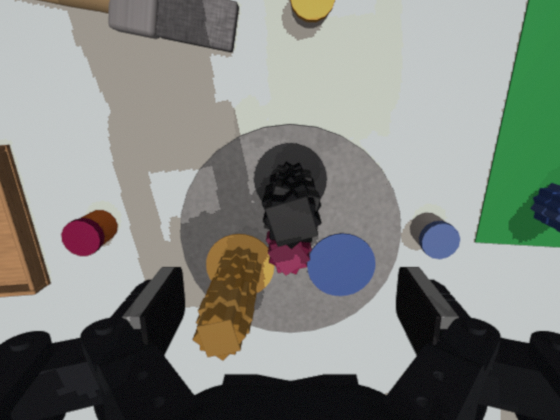

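```bash
python3 -m handwheel '[{"offset":[0,0.1,2.5],"spin":0,"claw":1},{"offset":[0,0.1,6],"spin":0,"claw":1},{"offset":[0,0.1,9.5],"spin":0,"claw":1},{"offset":[0,0.1,12],"spin":0,"claw":1},{"offset":[0,0.1,12.9],"spin":0,"claw":1},{"offset":[0,0.1,12.9],"spin":0,"claw":1},{"offset":[0,0.1,12.9],"spin":0,"claw":1}]'; python3 -m handwheel '[{"offset":[0,0,0],"spin":0,"claw":0.7},{"offset":[0,0,0],"spin":0,"claw":0.6},{"offset":[0,0,0],"spin":0,"claw":0.5},{"offset":[0,0,0],"spin":0,"claw":0.35},{"offset":[0,0,0],"spin":0,"claw":0.2},{"offset":[0,0,0],"spin":0,"claw":0},{"offset":[0,0,0],"spin":0,"claw":0},{"offset":[0,0,0],"spin":0,"claw":0}]';python3 go.py .5059 .0355 .15 79.8; python3 -m handwheel '[{"offset":[0,0,-1],"spin":0,"claw":0},{"offset":[0,0,-3],"spin":0,"claw":0},{"offset":[0,0,-6],"spin":0,"claw":0},{"offset":[0,0,-9],"spin":0,"claw":0},{"offset":[0,0,-12],"spin":0,"claw":0},{"offset":[0,0,-14],"spin":0,"claw":0},{"offset":[0,0,-14],"spin":0,"claw":0},{"offset":[0,0,-14],"spin":0,"claw":0}]';python3 go.py .421 .323 .29 77.6
```

```text
time: 10.6
position: [0.5075, 0.0364, 0.1528]
ee_rot: [2.41, 2.011, 0.007]
force: [0.9, -0.3, -0.0]
grip_width: 0.999
time: 11.4
position: [0.5085, 0.0361, 0.1543]
ee_rot: [2.409, 2.01, 0.009]
force: [-0.6, -1.3, 6.9]
grip_width: 0.501
t 11.4 pos [0.5085 0.0361 0.1543] psi 79.67 grip 0.501 F [-0.6 -1.3  6.9] q6 -1.49
tilt z-axis [ 7.5e-03  4.0e-04 -1.0e+00] offset [-0.1  -0.25  0.42] |d| 0.5 spin -0.002
time: 12.2
position: [0.5069, 0.0361, 0.2937]
ee_rot: [2.41, 2.01, 0.008]
force: [0.3, 0.1, -3.7]
grip_width: 0.506
t 12.2 pos [0.5069 0.0361 0.2937] psi 79.67 grip 0.506 F [ 0.3  0.1 -3.7] q6 -1.49
tilt z-axis [ 6.6e-03  6.0e-04 -1.0e+00] offset [ 26.68 -13.6    0.33] |d| 30.0 spin 0.036
```

```bash
python3 -m handwheel '[{"offset":[1.8,-0.9,0],"spin":0.03,"claw":0},{"offset":[4.5,-2.3,0],"spin":0.03,"claw":0},{"offset":[7.5,-3.8,0],"spin":0.03,"claw":0},{"offset":[10.5,-5.3,0],"spin":0.03,"claw":0},{"offset":[13.5,-6.9,0],"spin":0.03,"claw":0},{"offset":[16.5,-8.4,0],"spin":0.03,"claw":0},{"offset":[19.5,-10,0],"spin":0.03,"claw":0},{"offset":[22.5,-11.5,0],"spin":0.03,"claw":0},{"offset":[25,-12.8,0],"spin":0.03,"claw":0},{"offset":[26.7,-13.6,0],"spin":0.03,"claw":0},{"offset":[26.7,-13.6,0],"spin":0.03,"claw":0},{"offset":[26.7,-13.6,0],"spin":0.03,"claw":0}]';python3 go.py .421 .323 .146 77.6
```

```text
time: 13.4
position: [0.4199, 0.3227, 0.291]
ee_rot: [2.439, 1.975, 0.001]
force: [0.1, -0.4, -2.7]
grip_width: 0.505
t 13.4 pos [0.4199 0.3227 0.291 ] psi 78.01 grip 0.505 F [ 0.1 -0.4 -2.7] q6 -0.87
tilt z-axis [ 0.0029 -0.0021 -1.    ] offset [ 0.08  0.05 14.5 ] |d| 14.5 spin 0.007
```

```bash
python3 -m handwheel '[{"offset":[0,0,1.5],"spin":0,"claw":0},{"offset":[0,0,4],"spin":0,"claw":0},{"offset":[0,0,7],"spin":0,"claw":0},{"offset":[0,0,10],"spin":0,"claw":0},{"offset":[0,0,12.5],"spin":0,"claw":0},{"offset":[0,0,14],"spin":0,"claw":0},{"offset":[0,0,14.5],"spin":0,"claw":0},{"offset":[0,0,14.6],"spin":0,"claw":0},{"offset":[0,0,14.6],"spin":0,"claw":0},{"offset":[0,0,14.6],"spin":0,"claw":0}]';python3 go.py .421 .323 .143 77.6;python3 tilt.py scene black .421 .323 .006 .12
```

```text
time: 14.4
position: [0.4211, 0.3224, 0.1458]
ee_rot: [2.439, 1.974, 0.004]
force: [0.4, -0.1, -2.6]
grip_width: 0.499
t 14.4 pos [0.4211 0.3224 0.1458] psi 77.98 grip 0.499 F [ 0.4 -0.1 -2.6] q6 -0.87
tilt z-axis [ 0.0046 -0.0012 -1.    ] offset [ 0.06 -0.02  0.28] |d| 0.3 spin 0.007
scene black expected base [394.6 149.2] top [402.4 106.9] slope exp -0.184 seen -0.136 rows 99 153 u at base 394.7
```

```bash
python3 -m handwheel '[{"offset":[0,0,0.2],"spin":0,"claw":0},{"offset":[0,0,0.3],"spin":0,"claw":0},{"offset":[0,0,0.3],"spin":0,"claw":0}]'; python3 -m handwheel '[{"offset":[0,0,0.1],"spin":0,"claw":0},{"offset":[0,0,0.1],"spin":0,"claw":0}]';python3 go.py .421 .323 .143 77.6
```

```text
time: 14.75
position: [0.4214, 0.3227, 0.1433]
ee_rot: [2.438, 1.975, 0.006]
force: [-0.4, -0.9, 0.4]
grip_width: 0.506
time: 14.95
position: [0.4215, 0.3227, 0.1433]
ee_rot: [2.438, 1.975, 0.006]
force: [-2.5, -1.0, 5.0]
grip_width: 0.505
t 14.95 pos [0.4215 0.3227 0.1433] psi 78.02 grip 0.505 F [-2.5 -1.   5. ] q6 -0.87
tilt z-axis [ 0.0056 -0.0011 -1.    ] offset [ 0.02 -0.06  0.03] |d| 0.1 spin 0.007
```

Contact made. I'll release, lift, and head for the sand column at jaw angle 19.7°.

```bash
python3 -m handwheel '[{"offset":[0,0,0],"spin":0,"claw":0.54},{"offset":[0,0,0],"spin":0,"claw":0.6},{"offset":[0,0,0],"spin":0,"claw":0.7},{"offset":[0,0,0],"spin":0,"claw":0.85},{"offset":[0,0,0],"spin":0,"claw":1},{"offset":[0,0,0],"spin":0,"claw":1},{"offset":[0,0,-2],"spin":0,"claw":1},{"offset":[0,0,-6],"spin":0,"claw":1},{"offset":[0,0,-10],"spin":0,"claw":1},{"offset":[0,0,-14],"spin":0,"claw":1},{"offset":[0,0,-14],"spin":0,"claw":1},{"offset":[0,0,-14],"spin":0,"claw":1}]'
python3 - <<'E'
from h import *
d=optics.get_image("scene"); cv2.imwrite("pics/h_s.png",cv2.resize(d["frame"][80:260,230:470],None,fx=3,fy=3))
E
python3 go.py .5848 -.0313 .285 19.7
```

```text
time: 16.15
position: [0.4212, 0.3232, 0.2847]
ee_rot: [2.437, 1.974, 0.011]
force: [-1.1, 0.1, -0.1]
grip_width: 1.0
t 16.2 pos [0.4204 0.3227 0.2829] psi 78.02 grip 1.0 F [-0.   0.3 -0.9] q6 -0.87
tilt z-axis [ 0.0052 -0.0013 -1.    ] offset [-31.22  23.43  -0.08] |d| 39.0 spin 1.018
```

View pics/h_s.png

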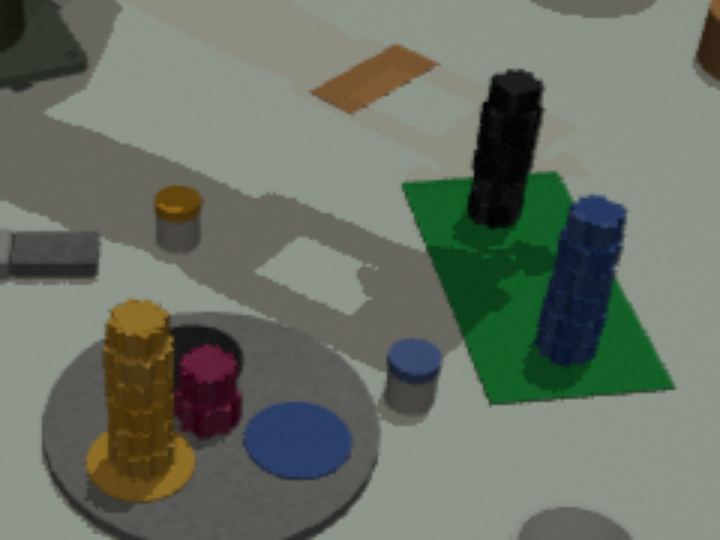

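```bash
python3 -m handwheel '[{"offset":[-2.5,1.9,0],"spin":0.1,"claw":1},{"offset":[-6,4.5,0],"spin":0.2,"claw":1},{"offset":[-9.5,7.1,0],"spin":0.33,"claw":1},{"offset":[-13,9.8,0],"spin":0.46,"claw":1},{"offset":[-16.5,12.4,0],"spin":0.59,"claw":1},{"offset":[-20,15,0],"spin":0.72,"claw":1},{"offset":[-23.5,17.6,0],"spin":0.84,"claw":1},{"offset":[-27,20.2,0],"spin":0.95,"claw":1},{"offset":[-29.5,22.2,0],"spin":1.02,"claw":1},{"offset":[-31.2,23.4,0],"spin":1.02,"claw":1},{"offset":[-31.2,23.4,0],"spin":1.02,"claw":1},{"offset":[-31.2,23.4,0],"spin":1.02,"claw":1}]';python3 go.py .5848 -.0313 .151 19.7
python3 - <<'E'
from h import *
d=optics.get_image("wrist"); cv2.imwrite("pics/i_w.png",d["frame"])
E
```

```text
time: 17.4
position: [0.5835, -0.031, 0.2819]
ee_rot: [-3.096, -0.533, -0.001]
force: [0.5, 0.6, 0.0]
grip_width: 0.998
t 17.4 pos [ 0.5835 -0.031   0.2819] psi 19.52 grip 0.998 F [0.5 0.6 0. ] q6 -0.54
tilt z-axis [ 8.e-04  2.e-04 -1.e+00] offset [ 0.1   0.07 13.09] |d| 13.1 spin -0.003
```

View pics/i_w.png

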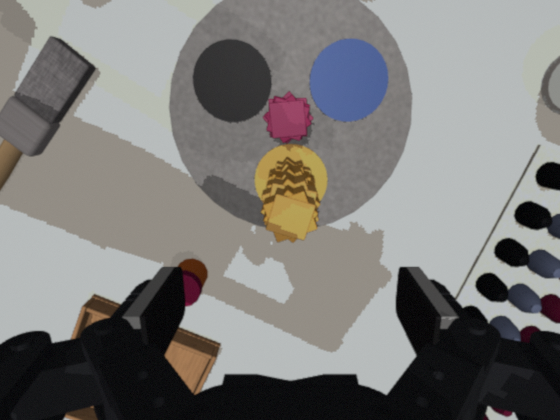

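Sand column centred at u≈291 between the fingers. I'll grasp and lift it.

```bash
python3 -m handwheel '[{"offset":[0,0,2.5],"spin":0,"claw":1},{"offset":[0,0,6],"spin":0,"claw":1},{"offset":[0,0,9.5],"spin":0,"claw":1},{"offset":[0,0,12],"spin":0,"claw":1},{"offset":[0,0,13],"spin":0,"claw":1},{"offset":[0,0,13],"spin":0,"claw":1},{"offset":[0,0,13],"spin":0,"claw":1}]'; python3 -m handwheel '[{"offset":[0,0,0],"spin":0,"claw":0.7},{"offset":[0,0,0],"spin":0,"claw":0.6},{"offset":[0,0,0],"spin":0,"claw":0.5},{"offset":[0,0,0],"spin":0,"claw":0.35},{"offset":[0,0,0],"spin":0,"claw":0.2},{"offset":[0,0,0],"spin":0,"claw":0},{"offset":[0,0,0],"spin":0,"claw":0},{"offset":[0,0,0],"spin":0,"claw":0}]';python3 go.py .5848 -.0313 .15 19.7; python3 -m handwheel '[{"offset":[0,0,-1],"spin":0,"claw":0},{"offset":[0,0,-3],"spin":0,"claw":0},{"offset":[0,0,-6],"spin":0,"claw":0},{"offset":[0,0,-9],"spin":0,"claw":0},{"offset":[0,0,-12],"spin":0,"claw":0},{"offset":[0,0,-15],"spin":0,"claw":0},{"offset":[0,0,-16],"spin":0,"claw":0},{"offset":[0,0,-16],"spin":0,"claw":0},{"offset":[0,0,-16],"spin":0,"claw":0}]';python3 go.py .499 .306 .31 77.6
```

```text
time: 18.15
position: [0.5844, -0.0299, 0.1535]
ee_rot: [3.095, 0.536, 0.005]
force: [0.3, 0.9, 0.4]
grip_width: 0.997
time: 18.95
position: [0.5847, -0.0303, 0.1551]
ee_rot: [3.094, 0.535, 0.006]
force: [-2.0, -0.4, 6.3]
grip_width: 0.505
t 18.95 pos [ 0.5847 -0.0303  0.1551] psi 19.63 grip 0.505 F [-2.  -0.4  6.3] q6 -0.54
tilt z-axis [ 0.0044 -0.001  -1.    ] offset [-0.03  0.1   0.51] |d| 0.5 spin -0.001
time: 19.85
position: [0.5832, -0.03, 0.3134]
ee_rot: [3.095, 0.535, 0.002]
force: [-0.4, -0.7, -2.4]
grip_width: 0.504
t 19.85 pos [ 0.5832 -0.03    0.3134] psi 19.63 grip 0.504 F [-0.4 -0.7 -2.4] q6 -0.54
tilt z-axis [ 1.6e-03 -4.0e-04 -1.0e+00] offset [  3.35 -34.48   0.31] |d| 34.6 spin -1.012
```

```bash
python3 -m handwheel '[{"offset":[0.2,-1.8,0],"spin":-0.08,"claw":0},{"offset":[0.4,-4.8,0],"spin":-0.18,"claw":0},{"offset":[0.8,-8.3,0],"spin":-0.3,"claw":0},{"offset":[1.1,-11.8,0],"spin":-0.42,"claw":0},{"offset":[1.5,-15.3,0],"spin":-0.54,"claw":0},{"offset":[1.8,-18.8,0],"spin":-0.66,"claw":0},{"offset":[2.2,-22.3,0],"spin":-0.78,"claw":0},{"offset":[2.5,-25.8,0],"spin":-0.88,"claw":0},{"offset":[2.9,-29.3,0],"spin":-0.96,"claw":0},{"offset":[3.2,-32.5,0],"spin":-1.01,"claw":0},{"offset":[3.35,-34.5,0],"spin":-1.01,"claw":0},{"offset":[3.35,-34.5,0],"spin":-1.01,"claw":0}]'; python3 -m handwheel '[{"offset":[0,0,0],"spin":0,"claw":0}]';python3 go.py .499 .306 .148 77.6
```

```text
time: 21.05
position: [0.4967, 0.3083, 0.3099]
ee_rot: [-2.445, -1.97, 0.006]
force: [-0.0, -0.1, -2.9]
grip_width: 0.5
time: 21.15
position: [0.496, 0.3081, 0.3079]
ee_rot: [-2.444, -1.971, 0.012]
force: [-0.4, 1.1, -1.9]
grip_width: 0.505
t 21.15 pos [0.496  0.3081 0.3079] psi 77.77 grip 0.505 F [-0.4  1.1 -1.9] q6 -0.95
tilt z-axis [-0.0066 -0.0035 -1.    ] offset [-0.06  0.43 15.99] |d| 16.0 spin 0.003
```

```bash
python3 -m handwheel '[{"offset":[0,0.2,1.5],"spin":0,"claw":0},{"offset":[0,0.4,4],"spin":0,"claw":0},{"offset":[0,0.4,7],"spin":0,"claw":0},{"offset":[0,0.4,10],"spin":0,"claw":0},{"offset":[0,0.4,13],"spin":0,"claw":0},{"offset":[0,0.4,15],"spin":0,"claw":0},{"offset":[0,0.4,15.8],"spin":0,"claw":0},{"offset":[0,0.4,15.9],"spin":0,"claw":0},{"offset":[0,0.4,15.9],"spin":0,"claw":0},{"offset":[0,0.4,15.9],"spin":0,"claw":0}]';python3 go.py .499 .306 .144 77.6;python3 tilt.py scene sand .499 .306 .006 .12
```

```text
time: 22.15
position: [0.5, 0.3069, 0.1504]
ee_rot: [-2.445, -1.971, 0.007]
force: [0.0, 0.0, -1.7]
grip_width: 0.503
t 22.15 pos [0.5    0.3069 0.1504] psi 77.75 grip 0.503 F [ 0.   0.  -1.7] q6 -0.95
tilt z-axis [-0.0037 -0.0023 -1.    ] offset [-0.11 -0.08  0.64] |d| 0.7 spin 0.003
scene sand expected base [405.8 170.2] top [414.9 127.1] slope exp -0.211 seen -0.291 rows 120 175 u at base 404.3
```

```bash
python3 -m handwheel '[{"offset":[0,0,0.2],"spin":0,"claw":0},{"offset":[0,0,0.4],"spin":0,"claw":0},{"offset":[0,0,0.5],"spin":0,"claw":0},{"offset":[0,0,0.5],"spin":0,"claw":0}]';python3 -m handwheel '[{"offset":[0,0,0.15],"spin":0,"claw":0},{"offset":[0,0,0.15],"spin":0,"claw":0}]'; python3 go.py .499 .306 .143 77.6
```

```text
time: 22.6
position: [0.4998, 0.3069, 0.1454]
ee_rot: [-2.445, -1.972, 0.007]
force: [0.5, 0.0, -2.8]
grip_width: 0.506
time: 22.8
position: [0.5, 0.307, 0.1443]
ee_rot: [-2.445, -1.972, 0.007]
force: [-0.6, -0.3, 0.4]
grip_width: 0.503
t 22.8 pos [0.5    0.307  0.1443] psi 77.77 grip 0.503 F [-0.6 -0.3  0.4] q6 -0.95
tilt z-axis [-0.0035 -0.0023 -1.    ] offset [-0.12 -0.07  0.13] |d| 0.2 spin 0.003
```

```bash
python3 -m handwheel '[{"offset":[0,0,0.1],"spin":0,"claw":0},{"offset":[0,0,0.1],"spin":0,"claw":0}]'; python3 go.py .499 .306 .143 77.6; python3 -m handwheel '[{"offset":[0,0,0],"spin":0,"claw":0.54},{"offset":[0,0,0],"spin":0,"claw":0.6},{"offset":[0,0,0],"spin":0,"claw":0.7},{"offset":[0,0,0],"spin":0,"claw":0.85},{"offset":[0,0,0],"spin":0,"claw":1},{"offset":[0,0,0],"spin":0,"claw":1},{"offset":[0,0,-2],"spin":0,"claw":1},{"offset":[0,0,-6],"spin":0,"claw":1},{"offset":[0,0,-10],"spin":0,"claw":1},{"offset":[0,0,-14],"spin":0,"claw":1},{"offset":[0,0,-14],"spin":0,"claw":1},{"offset":[0,0,-14],"spin":0,"claw":1}]'
python3 - <<'E'
from h import *
d=optics.get_image("scene"); cv2.imwrite("pics/j_s.png",cv2.resize(d["frame"][80:260,230:470],None,fx=3,fy=3))
E
python3 m.py
```

```text
time: 23.0
position: [0.5001, 0.307, 0.1442]
ee_rot: [-2.445, -1.972, 0.006]
force: [-2.2, -1.8, 4.5]
grip_width: 0.503
t 23.0 pos [0.5001 0.307  0.1442] psi 77.77 grip 0.503 F [-2.2 -1.8  4.5] q6 -0.95
tilt z-axis [-0.0032 -0.0024 -1.    ] offset [-0.13 -0.09  0.12] |d| 0.2 spin 0.003
time: 24.2
position: [0.5012, 0.3077, 0.2859]
ee_rot: [2.445, 1.972, -0.001]
force: [-0.6, -0.0, -1.8]
grip_width: 1.0
top blue spot [0.60210433 0.07204055] 0.0006779750943149039 42
top sand spot [ 0.58371394 -0.02982408] 0.0004797046804153743 43
top black spot [0.4989826  0.04650216] 0.005994399379355732 69
top board V: 74 table 142
scene blue spot [0.6047318 0.069412 ] 0.0005087173275493267 40
scene sand spot [ 0.58598877 -0.03249017] 0.0006112393552216849 41
scene black spot [0.58218501 0.09631951] 0.01120663894550425 57
scene board V: 91 table 108
```

View pics/j_s.png

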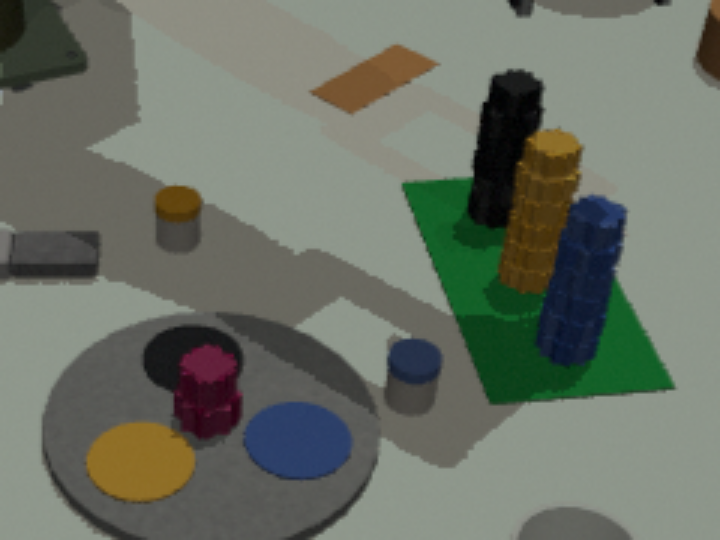

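```bash
python3 go.py .5647 .0252 .25 84
```

```text
t 24.35 pos [0.4996 0.307  0.2821] psi 77.77 grip 1.002 F [ 0.2  0.6 -0.5] q6 -0.95
tilt z-axis [-0.0068 -0.0039 -1.    ] offset [-26.14  12.35   3.28] |d| 29.1 spin -0.109
```

```bash
python3 -m handwheel '[{"offset":[-2.5,1.2,0],"spin":-0.1,"claw":1},{"offset":[-6,2.9,0],"spin":-0.1,"claw":1},{"offset":[-10,4.8,0],"spin":-0.11,"claw":1},{"offset":[-14,6.7,0],"spin":-0.11,"claw":1},{"offset":[-18,8.6,0],"spin":-0.11,"claw":1},{"offset":[-22,10.4,0],"spin":-0.11,"claw":1},{"offset":[-25,11.8,0],"spin":-0.11,"claw":1},{"offset":[-26.1,12.3,0],"spin":-0.11,"claw":1},{"offset":[-26.1,12.3,0],"spin":-0.11,"claw":1},{"offset":[-26.1,12.3,0],"spin":-0.11,"claw":1}]';python3 go.py .5647 .0252 .094 84
python3 - <<'E'
from h import *
d=optics.get_image("wrist"); cv2.imwrite("pics/k_w.png",d["frame"])
E
```

```text
time: 25.35
position: [0.5639, 0.0267, 0.2817]
ee_rot: [-2.33, -2.101, 0.014]
force: [-0.2, 0.8, 0.2]
grip_width: 0.999
t 25.35 pos [0.5639 0.0267 0.2817] psi 84.09 grip 0.999 F [-0.2  0.8  0.2] q6 -1.57
tilt z-axis [-0.0092 -0.0028 -1.    ] offset [-0.07  0.26 18.77] |d| 18.8 spin 0.002
```

View pics/k_w.png

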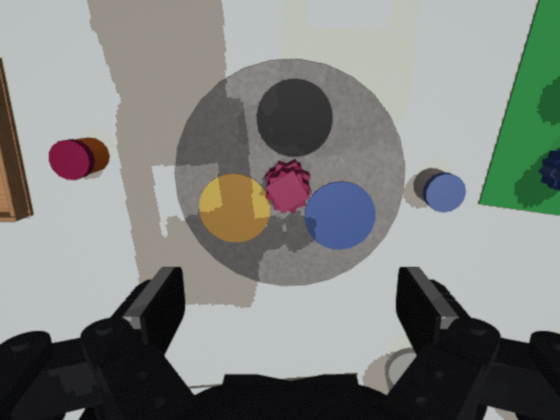

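```bash
python3 -m handwheel '[{"offset":[-0.1,0.1,3],"spin":0,"claw":1},{"offset":[-0.1,0.2,7],"spin":0,"claw":1},{"offset":[-0.1,0.3,11],"spin":0,"claw":1},{"offset":[-0.1,0.3,15],"spin":0,"claw":1},{"offset":[-0.1,0.3,18],"spin":0,"claw":1},{"offset":[-0.1,0.3,18.8],"spin":0,"claw":1},{"offset":[-0.1,0.3,18.8],"spin":0,"claw":1},{"offset":[-0.1,0.3,18.8],"spin":0,"claw":1}]';python3 go.py .5647 .0252 .094 84
python3 - <<'E'
from h import *
d=optics.get_image("scene"); cv2.imwrite("pics/l_s.png",cv2.resize(d["frame"][100:280,200:440],None,fx=3,fy=3))
E
```

```text
time: 26.2
position: [0.5665, 0.026, 0.0956]
ee_rot: [-2.33, -2.106, 0.01]
force: [0.7, 0.6, 0.4]
grip_width: 0.995
t 26.2 pos [0.5665 0.026  0.0956] psi 84.22 grip 0.995 F [0.7 0.6 0.4] q6 -1.57
tilt z-axis [-0.0056 -0.0032 -1.    ] offset [-0.09 -0.17  0.16] |d| 0.3 spin 0.004
```

View pics/l_s.png

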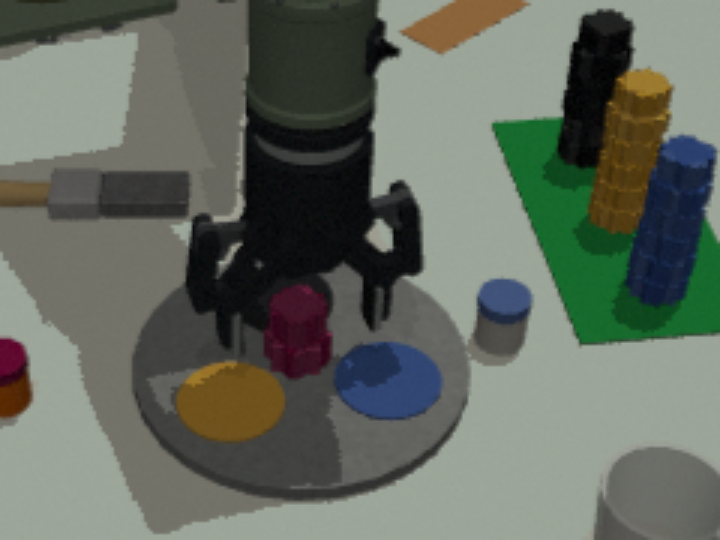

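```bash
python3 -m handwheel '[{"offset":[0,-0.1,0],"spin":0,"claw":0.7},{"offset":[0,-0.1,0],"spin":0,"claw":0.6},{"offset":[0,-0.1,0],"spin":0,"claw":0.5},{"offset":[0,-0.1,0],"spin":0,"claw":0.35},{"offset":[0,-0.1,0],"spin":0,"claw":0.2},{"offset":[0,-0.1,0],"spin":0,"claw":0},{"offset":[0,-0.1,0],"spin":0,"claw":0},{"offset":[0,-0.1,0],"spin":0,"claw":0}]';python3 go.py .5665 .025 .094 84
python3 - <<'E'
from h import *
for n in ("top","scene"):
    d=optics.get_image(n);H=hsv(d);h,s,v=[H[...,i].astype(int) for i in range(3)]
    m=((h>5)&(h<25)&(s>90)).astype(np.uint8)
    yy,xx=np.mgrid[:420,:560]; r=(xx>375)&(xx<470)&(yy>185)&(yy<285) if n=="top" else (xx>70)&(xx<180)&(yy>190)&(yy<290)
    m=m*r
    m=cv2.morphologyEx(m.astype(np.uint8),cv2.MORPH_OPEN,np.ones((2,2)))
    f=((h>10)&(h<25)&(s>110)&(v>85)&r).astype(np.uint8) # lit floor+rim
    cs,_=cv2.findContours(m,0,1);c=max(cs,key=cv2.contourArea);a=cv2.approxPolyDP(c,4,True)[:,0]
    print(n,a.tolist())
    for z in (0,.025): 
        P=np.array([ray(d,*map(float,p),z)[:2] for p in a]); print(z,P.round(4).tolist())
E
```

```text
time: 27.05
position: [0.567, 0.0255, 0.0977]
ee_rot: [2.33, 2.105, -0.006]
force: [-0.5, 0.5, 6.4]
grip_width: 0.498
t 27.05 pos [0.567  0.0255 0.0977] psi 84.18 grip 0.498 F [-0.5  0.5  6.4] q6 -1.57
tilt z-axis [-0.0017 -0.0036 -1.    ] offset [-0.06 -0.05  0.37] |d| 0.4 spin 0.003
top [[390, 201], [389, 267], [457, 271], [452, 265], [452, 208], [447, 207], [455, 207], [457, 267], [456, 205]]
0 [[0.5724, -0.2492], [0.4232, -0.2332], [0.4091, -0.3816], [0.4226, -0.3723], [0.5509, -0.3882], [0.5537, -0.3771], [0.553, -0.3952], [0.4178, -0.3827], [0.5576, -0.3981]]
0.025 [[0.5666, -0.2426], [0.4212, -0.2271], [0.4075, -0.3717], [0.4206, -0.3626], [0.5457, -0.3781], [0.5484, -0.3673], [0.5477, -0.385], [0.416, -0.3728], [0.5522, -0.3877]]
scene [[161, 203], [86, 216], [85, 279], [167, 264]]
0 [[0.4043, -0.2251], [0.3887, -0.3761], [0.5583, -0.3885], [0.5758, -0.2438]]
0.025 [[0.4333, -0.2256], [0.4183, -0.371], [0.5816, -0.383], [0.5985, -0.2436]]
```

```bash
python3 -m handwheel '[{"offset":[0,0,-1],"spin":0,"claw":0},{"offset":[0,0,-3],"spin":0,"claw":0},{"offset":[0,0,-6],"spin":0,"claw":0},{"offset":[0,0,-9],"spin":0,"claw":0},{"offset":[0,0,-12],"spin":0,"claw":0},{"offset":[0,0,-15],"spin":0,"claw":0},{"offset":[0,0,-17],"spin":0,"claw":0},{"offset":[0,0,-17],"spin":0,"claw":0},{"offset":[0,0,-17],"spin":0,"claw":0}]';python3 go.py .4916 -.3065 .265 84
```

```text
time: 28.05
position: [0.567, 0.0262, 0.2675]
ee_rot: [2.33, 2.105, -0.006]
force: [0.0, 0.4, -2.1]
grip_width: 0.499
t 28.05 pos [0.567  0.0262 0.2675] psi 84.18 grip 0.499 F [ 0.   0.4 -2.1] q6 -1.57
tilt z-axis [-0.0018 -0.0036 -1.    ] offset [-33.86  -4.13   0.38] |d| 34.1 spin 0.003
```

```bash
python3 -m handwheel '[{"offset":[-2,-0.2,0],"spin":0,"claw":0},{"offset":[-5,-0.6,0],"spin":0,"claw":0},{"offset":[-8.5,-1,0],"spin":0,"claw":0},{"offset":[-12,-1.5,0],"spin":0,"claw":0},{"offset":[-15.5,-1.9,0],"spin":0,"claw":0},{"offset":[-19,-2.3,0],"spin":0,"claw":0},{"offset":[-22.5,-2.7,0],"spin":0,"claw":0},{"offset":[-26,-3.2,0],"spin":0,"claw":0},{"offset":[-29.5,-3.6,0],"spin":0,"claw":0},{"offset":[-32.5,-4,0],"spin":0,"claw":0},{"offset":[-33.9,-4.1,0],"spin":0,"claw":0},{"offset":[-33.9,-4.1,0],"spin":0,"claw":0}]';python3 go.py .4916 -.3065 .265 84
python3 - <<'E'
from h import *
d=optics.get_image("wrist"); cv2.imwrite("pics/n_w.png",d["frame"])
E
python3 go.py .4916 -.3065 .265 84
```

```text
time: 29.25
position: [0.4907, -0.3078, 0.2669]
ee_rot: [-2.333, -2.101, 0.006]
force: [0.2, 1.3, 0.0]
grip_width: 0.5
t 29.25 pos [ 0.4907 -0.3078  0.2669] psi 84.02 grip 0.5 F [0.2 1.3 0. ] q6 -2.17
tilt z-axis [-0.0043 -0.0013 -1.    ] offset [0.14 0.07 0.19] |d| 0.2 spin 0.0
t 29.3 pos [ 0.4912 -0.3065  0.2671] psi 84.1 grip 0.503 F [-0.2  0.5 -0.5] q6 -2.17
tilt z-axis [-3.9e-03 -7.0e-04 -1.0e+00] offset [0.   0.04 0.21] |d| 0.2 spin 0.002
```

View pics/n_w.png

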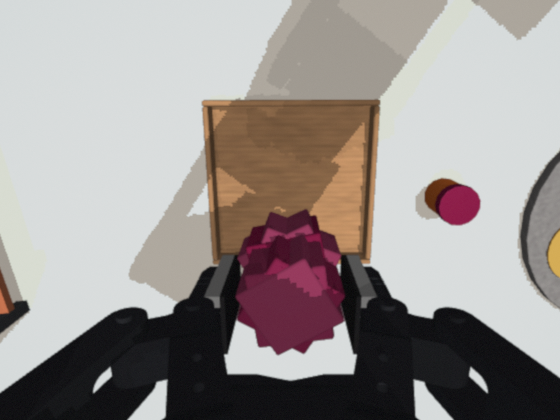

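```bash
python3 - <<'E'
from h import *
d=optics.get_image("wrist"); print(d["pose"].round(3)[:3,3])
C=np.array([ray(d,u,v,.025)[:2] for u,v in [(203,100.5),(379,100.5),(371,262.5),(215,262.5)]])
print(C.round(4),C.mean(0))
E
```

```text
[ 0.42  -0.298  0.338]
[[ 0.4095 -0.3708]
 [ 0.4248 -0.2243]
 [ 0.5718 -0.2372]
 [ 0.5564 -0.3846]] [ 0.49062873 -0.30423375]
```

```bash
python3 -m handwheel '[{"offset":[0.1,0,1.5],"spin":0,"claw":0},{"offset":[0.1,0,4],"spin":0,"claw":0},{"offset":[0.1,0,7],"spin":0,"claw":0},{"offset":[0.1,0,10],"spin":0,"claw":0},{"offset":[0.1,0,13],"spin":0,"claw":0},{"offset":[0.1,0,15.5],"spin":0,"claw":0},{"offset":[0.1,0,17],"spin":0,"claw":0},{"offset":[0.1,0,17.2],"spin":0,"claw":0},{"offset":[0.1,0,17.2],"spin":0,"claw":0},{"offset":[0.1,0,17.2],"spin":0,"claw":0}]';python3 go.py .4912 -.3055 .0907 84
```

```text
time: 30.35
position: [0.4921, -0.3054, 0.097]
ee_rot: [2.33, 2.105, -0.004]
force: [0.6, 0.3, -0.1]
grip_width: 0.503
t 30.35 pos [ 0.4921 -0.3054  0.097 ] psi 84.2 grip 0.503 F [ 0.6  0.3 -0.1] q6 -2.17
tilt z-axis [-0.0012 -0.0029 -1.    ] offset [-0.02 -0.09  0.63] |d| 0.6 spin 0.004
```

```bash
python3 -m handwheel '[{"offset":[0,0,0.2],"spin":0,"claw":0},{"offset":[0,0,0.4],"spin":0,"claw":0},{"offset":[0,0,0.5],"spin":0,"claw":0},{"offset":[0,0,0.5],"spin":0,"claw":0}]';python3 -m handwheel '[{"offset":[0,0,0.15],"spin":0,"claw":0},{"offset":[0,0,0.15],"spin":0,"claw":0}]';python3 -m handwheel '[{"offset":[0,0,0.1],"spin":0,"claw":0},{"offset":[0,0,0.1],"spin":0,"claw":0}]'
```

```text
time: 30.75
position: [0.4921, -0.3055, 0.0921]
ee_rot: [2.33, 2.105, -0.004]
force: [-0.6, 0.4, -0.8]
grip_width: 0.5
time: 30.95
position: [0.4922, -0.3056, 0.0908]
ee_rot: [2.33, 2.105, -0.004]
force: [0.3, 0.1, 0.5]
grip_width: 0.502
time: 31.15
position: [0.4922, -0.3057, 0.0907]
ee_rot: [2.33, 2.105, -0.004]
force: [-2.1, 1.3, 6.0]
grip_width: 0.502
```

```bash
python3 -m handwheel '[{"offset":[0,0,0],"spin":0,"claw":0.54},{"offset":[0,0,0],"spin":0,"claw":0.6},{"offset":[0,0,0],"spin":0,"claw":0.7},{"offset":[0,0,0],"spin":0,"claw":0.8},{"offset":[0,0,0],"spin":0,"claw":0.8},{"offset":[0,0,-2],"spin":0,"claw":0.8},{"offset":[0,0,-6],"spin":0,"claw":0.8},{"offset":[0,0,-11],"spin":0,"claw":1},{"offset":[0,0,-15],"spin":0,"claw":1},{"offset":[0,0,-19],"spin":0,"claw":1},{"offset":[0,0,-19],"spin":0,"claw":1},{"offset":[0,0,-19],"spin":0,"claw":1}]'
python3 - <<'E'
from h import *
d=optics.get_image("scene"); cv2.imwrite("pics/o_s.png",cv2.resize(d["frame"][170:300,60:220],None,fx=4,fy=4))
d=optics.get_image("top"); cv2.imwrite("pics/o_t.png",d["frame"])
E
python3 go.py .5000 .307 .28 77.8
```

```text
time: 32.35
position: [0.4929, -0.3055, 0.2823]
ee_rot: [2.328, 2.103, -0.004]
force: [0.4, -0.6, -0.9]
grip_width: 0.997
t 32.45 pos [ 0.4917 -0.3045  0.2791] psi 84.19 grip 0.998 F [ 0.6  0.7 -0.8] q6 -2.17
tilt z-axis [-3.4e-03 -9.0e-04 -1.0e+00] offset [60.92 -5.37 -0.15] |d| 61.2 spin 0.111
```

View pics/o_s.png

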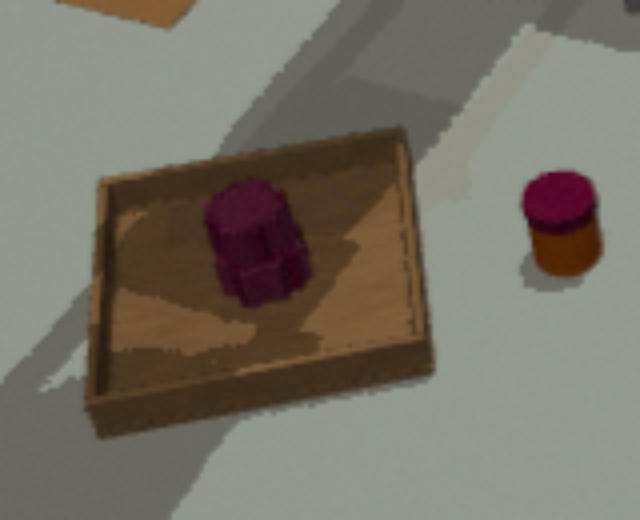

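View pics/o_t.png

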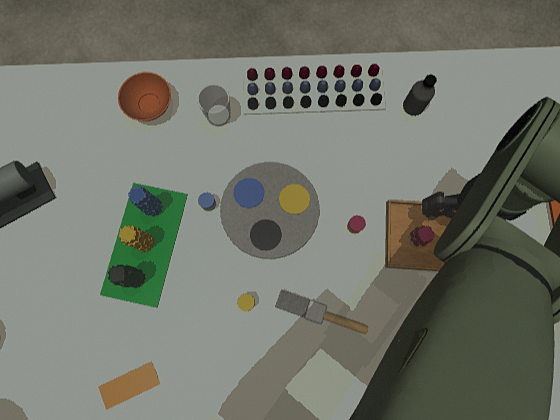

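```bash
cat > sp.py <<'E'
from h import *
for n in ("top","scene"):
    d=optics.get_image(n);H=hsv(d);h,s,v=[H[...,i].astype(int) for i in range(3)]
    yy,xx=np.mgrid[:420,:560]
    b={"top":(215,325,155,265),"scene":(238,360,180,265)}[n]
    roi=(xx>b[0])&(xx<b[1])&(yy>b[2])&(yy<b[3])
    for k,m in {"blue":(h>100)&(h<128)&(s>70),"sand":(h>12)&(h<32)&(s>110),"black":(v<56)&(s<90)}.items():
        B=blobs(m&roi,150)
        for q in B:
            if 300<q[1][4]<1300 and q[1][2]<45: 
                cs,_=cv2.findContours(q[0].astype(np.uint8),0,cv2.CHAIN_APPROX_NONE);c=max(cs,key=len);e=cv2.fitEllipse(c)
                print(n,k,q[1].tolist(),"cent",ray(d,*q[2],.014).round(4)[:2],"ell",ray(d,*e[0],.014).round(4)[:2])
E
python3 sp.py
```

```text
top blue [234, 178, 30, 30, 710] cent [0.6009 0.0721] ell [0.6009 0.0722]
top sand [279, 184, 31, 30, 730] cent [ 0.5825 -0.03  ] ell [ 0.5826 -0.03  ]
top black [250, 220, 31, 29, 387] cent [0.5114 0.0372] ell [0.5051 0.0369]
scene blue [311, 214, 36, 26, 737] cent [0.6057 0.0688] ell [0.6056 0.0688]
scene sand [259, 221, 36, 26, 761] cent [ 0.5873 -0.0329] ell [ 0.5873 -0.0329]
scene black [278, 189, 33, 23, 620] cent [0.509  0.0338] ell [0.509  0.0338]
```

```bash
python3 -m handwheel '[{"offset":[3,-0.3,0],"spin":0.05,"claw":1},{"offset":[8,-0.7,0],"spin":0.11,"claw":1},{"offset":[13,-1.2,0],"spin":0.11,"claw":1},{"offset":[18,-1.6,0],"spin":0.11,"claw":1},{"offset":[23,-2,0],"spin":0.11,"claw":1},{"offset":[28,-2.5,0],"spin":0.11,"claw":1},{"offset":[33,-2.9,0],"spin":0.11,"claw":1},{"offset":[38,-3.4,0],"spin":0.11,"claw":1},{"offset":[43,-3.8,0],"spin":0.11,"claw":1},{"offset":[48,-4.2,0],"spin":0.11,"claw":1},{"offset":[53,-4.7,0],"spin":0.11,"claw":1},{"offset":[56,-5,0],"spin":0.11,"claw":1}]';python3 go.py .5001 .307 .28 77.8
```

```text
time: 33.75
position: [0.4973, 0.2608, 0.2766]
ee_rot: [-2.437, -1.975, 0.009]
force: [0.2, -0.4, 0.6]
grip_width: 1.001
t 33.75 pos [0.4973 0.2608 0.2766] psi 78.03 grip 1.001 F [ 0.2 -0.4  0.6] q6 -1.03
tilt z-axis [-7.3e-03 -2.0e-04 -1.0e+00] offset [ 4.58 -0.68 -0.35] |d| 4.6 spin 0.004
```

```bash
python3 -m handwheel '[{"offset":[3,-0.5,-0.2],"spin":0,"claw":1},{"offset":[4.6,-0.7,-0.2],"spin":0,"claw":1},{"offset":[4.6,-0.7,-0.2],"spin":0,"claw":1},{"offset":[4.6,-0.7,-0.2],"spin":0,"claw":1},{"offset":[4.6,-0.7,-0.2],"spin":0,"claw":1}]';python3 go.py .5001 .307 .1425 77.77
```

```text
time: 34.25
position: [0.5001, 0.3057, 0.278]
ee_rot: [-2.439, -1.973, 0.011]
force: [-0.0, 0.7, -0.1]
grip_width: 1.002
t 34.25 pos [0.5001 0.3057 0.278 ] psi 77.93 grip 1.002 F [-0.   0.7 -0.1] q6 -0.96
tilt z-axis [-0.0083 -0.0013 -1.    ] offset [ 0.17  0.08 13.55] |d| 13.6 spin 0.003
```

```bash
python3 -m handwheel '[{"offset":[0.1,0,3],"spin":0,"claw":1},{"offset":[0.1,0,7],"spin":0,"claw":1},{"offset":[0.1,0,10.5],"spin":0,"claw":1},{"offset":[0.1,0,12.8],"spin":0,"claw":1},{"offset":[0.1,0,13.5],"spin":0,"claw":1},{"offset":[0.1,0,13.5],"spin":0,"claw":1},{"offset":[0.1,0,13.5],"spin":0,"claw":1}]';python3 go.py .5001 .307 .1425 77.77
```

```text
time: 34.95
position: [0.5005, 0.3064, 0.1447]
ee_rot: [-2.441, -1.972, 0.007]
force: [-0.8, 1.2, 0.8]
grip_width: 0.995
t 34.95 pos [0.5005 0.3064 0.1447] psi 77.88 grip 0.995 F [-0.8  1.2  0.8] q6 -0.96
tilt z-axis [-5.6e-03 -2.0e-04 -1.0e+00] offset [ 0.05 -0.05  0.22] |d| 0.2 spin 0.002
```

Pose matches the release pose within 0.6 mm. Closing and lifting.

```bash
python3 -m handwheel '[{"offset":[0.1,0,0.2],"spin":0,"claw":0.7},{"offset":[0.1,0,0.2],"spin":0,"claw":0.6},{"offset":[0.1,0,0.2],"spin":0,"claw":0.5},{"offset":[0.1,0,0.2],"spin":0,"claw":0.35},{"offset":[0.1,0,0.2],"spin":0,"claw":0.2},{"offset":[0.1,0,0.2],"spin":0,"claw":0},{"offset":[0.1,0,0.2],"spin":0,"claw":0},{"offset":[0.1,0,0.2],"spin":0,"claw":0}]';python3 go.py .5001 .307 .144 77.77; python3 -m handwheel '[{"offset":[0,0,-1],"spin":0,"claw":0},{"offset":[0,0,-3],"spin":0,"claw":0},{"offset":[0,0,-6],"spin":0,"claw":0},{"offset":[0,0,-9],"spin":0,"claw":0},{"offset":[0,0,-12],"spin":0,"claw":0},{"offset":[0,0,-15],"spin":0,"claw":0},{"offset":[0,0,-16],"spin":0,"claw":0},{"offset":[0,0,-16],"spin":0,"claw":0},{"offset":[0,0,-16],"spin":0,"claw":0}]';python3 go.py .5847 -.0303 .30 19.63
```

```text
time: 35.75
position: [0.5013, 0.3073, 0.144]
ee_rot: [-2.442, -1.974, 0.005]
force: [-1.8, -1.3, 6.3]
grip_width: 0.503
t 35.75 pos [0.5013 0.3073 0.144 ] psi 77.9 grip 0.503 F [-1.8 -1.3  6.3] q6 -0.96
tilt z-axis [-4.e-03 -5.e-04 -1.e+00] offset [-0.05 -0.11  0.  ] |d| 0.1 spin 0.002
time: 36.65
position: [0.5011, 0.3071, 0.3022]
ee_rot: [-2.441, -1.973, 0.01]
force: [-0.6, -0.1, -2.2]
grip_width: 0.498
t 36.65 pos [0.5011 0.3071 0.3022] psi 77.9 grip 0.498 F [-0.6 -0.1 -2.2] q6 -0.96
tilt z-axis [-0.0068 -0.0016 -1.    ] offset [-31.23  15.25   0.22] |d| 34.8 spin 1.017
```

```bash
python3 -m handwheel '[{"offset":[-1.8,0.9,0],"spin":0.08,"claw":0},{"offset":[-4.5,2.2,0],"spin":0.18,"claw":0},{"offset":[-7.5,3.7,0],"spin":0.3,"claw":0},{"offset":[-10.5,5.1,0],"spin":0.42,"claw":0},{"offset":[-13.5,6.6,0],"spin":0.54,"claw":0},{"offset":[-16.5,8.1,0],"spin":0.66,"claw":0},{"offset":[-19.5,9.5,0],"spin":0.78,"claw":0},{"offset":[-22.5,11,0],"spin":0.88,"claw":0},{"offset":[-25.5,12.5,0],"spin":0.97,"claw":0},{"offset":[-28.5,14,0],"spin":1.02,"claw":0},{"offset":[-30.5,15,0],"spin":1.02,"claw":0},{"offset":[-31.2,15.3,0],"spin":1.02,"claw":0}]'; python3 -m handwheel '[{"offset":[0,0,0],"spin":0,"claw":0},{"offset":[0,0,0],"spin":0,"claw":0}]';python3 go.py .5851 -.0314 .160 19.63
```

```text
time: 37.85
position: [0.5845, -0.0322, 0.2992]
ee_rot: [-3.096, -0.526, 0.018]
force: [-0.2, -0.3, -2.8]
grip_width: 0.503
time: 38.05
position: [0.5835, -0.0315, 0.2972]
ee_rot: [-3.094, -0.526, 0.024]
force: [0.8, 1.0, -2.2]
grip_width: 0.499
t 38.05 pos [ 0.5835 -0.0315  0.2972] psi 19.3 grip 0.499 F [ 0.8  1.  -2.2] q6 -0.54
tilt z-axis [-1.560e-02  3.000e-04 -9.999e-01] offset [ 0.35  0.12 13.71] |d| 13.7 spin -0.006
```

```bash
python3 -m handwheel '[{"offset":[0.1,0.1,1.5],"spin":0,"claw":0},{"offset":[0.2,0.1,4],"spin":0,"claw":0},{"offset":[0.3,0.1,7],"spin":0,"claw":0},{"offset":[0.3,0.1,10],"spin":0,"claw":0},{"offset":[0.3,0.1,12.5],"spin":0,"claw":0},{"offset":[0.3,0.1,13.5],"spin":0,"claw":0},{"offset":[0.3,0.1,13.6],"spin":0,"claw":0},{"offset":[0.3,0.1,13.6],"spin":0,"claw":0},{"offset":[0.3,0.1,13.6],"spin":0,"claw":0}]';python3 go.py .5851 -.0314 .155 19.63
python3 - <<'E'
from h import *
d=optics.get_image("scene"); cv2.imwrite("pics/p_s.png",cv2.resize(d["frame"][140:280,210:390],None,fx=4,fy=4))
E
```

```text
time: 38.95
position: [0.5859, -0.0314, 0.163]
ee_rot: [-3.095, -0.527, 0.019]
force: [0.2, -0.6, -3.3]
grip_width: 0.5
t 38.95 pos [ 0.5859 -0.0314  0.163 ] psi 19.32 grip 0.5 F [ 0.2 -0.6 -3.3] q6 -0.54
tilt z-axis [-1.190e-02 -4.000e-04 -9.999e-01] offset [-0.06 -0.02  0.8 ] |d| 0.8 spin -0.005
```

View pics/p_s.png

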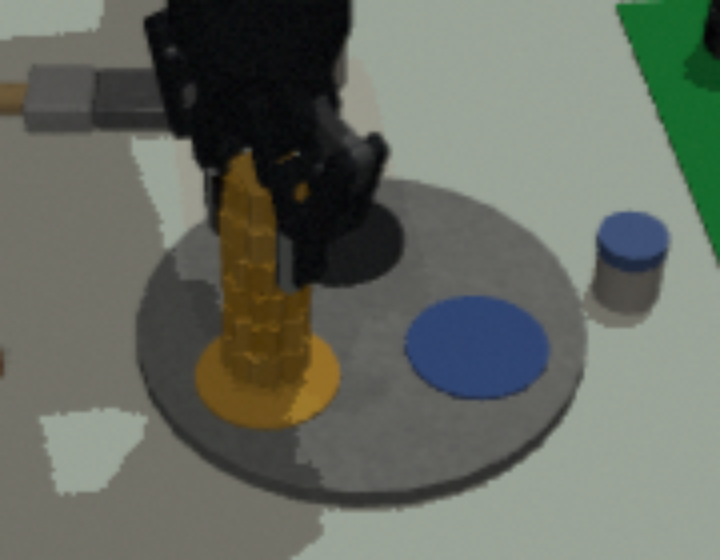

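```bash
python3 -m handwheel '[{"offset":[0,0,0.3],"spin":0,"claw":0},{"offset":[0,0,0.5],"spin":0,"claw":0},{"offset":[0,0,0.7],"spin":0,"claw":0},{"offset":[0,0,0.7],"spin":0,"claw":0}]';python3 -m handwheel '[{"offset":[0,0,0.15],"spin":0,"claw":0},{"offset":[0,0,0.15],"spin":0,"claw":0}]';python3 go.py .5851 -.0314 .155 19.63
```

```text
time: 39.4
position: [0.5854, -0.0315, 0.1557]
ee_rot: [-3.095, -0.526, 0.02]
force: [0.4, 0.1, -3.3]
grip_width: 0.501
time: 39.6
position: [0.5857, -0.0316, 0.1552]
ee_rot: [-3.096, -0.527, 0.019]
force: [-2.1, 0.3, 4.2]
grip_width: 0.502
t 39.6 pos [ 0.5857 -0.0316  0.1552] psi 19.31 grip 0.502 F [-2.1  0.3  4.2] q6 -0.54
tilt z-axis [-1.240e-02 -5.000e-04 -9.999e-01] offset [-0.05 -0.04  0.02] |d| 0.1 spin -0.006
```

```bash
python3 -m handwheel '[{"offset":[0,0,0],"spin":0,"claw":0.54},{"offset":[0,0,0],"spin":0,"claw":0.6},{"offset":[0,0,0],"spin":0,"claw":0.7},{"offset":[0,0,0],"spin":0,"claw":0.85},{"offset":[0,0,0],"spin":0,"claw":1},{"offset":[0,0,0],"spin":0,"claw":1},{"offset":[0,0,-2],"spin":0,"claw":1},{"offset":[0,0,-6],"spin":0,"claw":1},{"offset":[0,0,-10],"spin":0,"claw":1},{"offset":[0,0,-13],"spin":0,"claw":1},{"offset":[0,0,-13],"spin":0,"claw":1},{"offset":[0,0,-13],"spin":0,"claw":1}]'
python3 - <<'E'
from h import *
d=optics.get_image("scene"); cv2.imwrite("pics/q_s.png",cv2.resize(d["frame"][140:280,210:390],None,fx=4,fy=4))
E
python3 go.py .4215 .3227 .28 78
```

```text
time: 40.8
position: [0.5876, -0.0316, 0.2861]
ee_rot: [-3.096, -0.527, 0.016]
force: [-0.0, -0.6, 0.2]
grip_width: 1.005
t 40.85 pos [ 0.5868 -0.0315  0.2844] psi 19.31 grip 0.999 F [-0.6 -0.1 -1. ] q6 -0.54
tilt z-axis [-1.360e-02 -3.000e-04 -9.999e-01] offset [ -3.88 -38.89   0.66] |d| 39.1 spin -1.024
```

View pics/q_s.png

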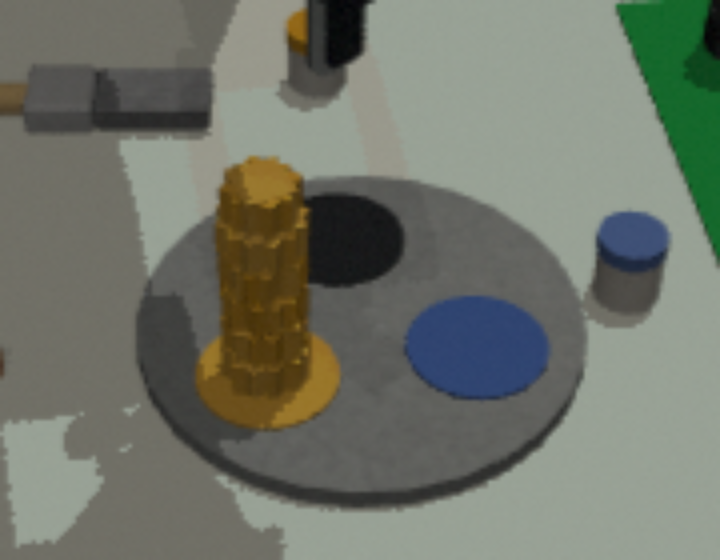

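```bash
python3 -m handwheel '[{"offset":[-0.3,-2.5,0],"spin":-0.1,"claw":1},{"offset":[-0.6,-6,0],"spin":-0.2,"claw":1},{"offset":[-1,-10,0],"spin":-0.33,"claw":1},{"offset":[-1.4,-14,0],"spin":-0.46,"claw":1},{"offset":[-1.8,-18,0],"spin":-0.59,"claw":1},{"offset":[-2.2,-22,0],"spin":-0.72,"claw":1},{"offset":[-2.6,-26,0],"spin":-0.85,"claw":1},{"offset":[-3,-30,0],"spin":-0.96,"claw":1},{"offset":[-3.4,-34,0],"spin":-1.02,"claw":1},{"offset":[-3.9,-38.9,0],"spin":-1.02,"claw":1},{"offset":[-3.9,-38.9,0],"spin":-1.02,"claw":1},{"offset":[-3.9,-38.9,0],"spin":-1.02,"claw":1}]';python3 go.py .4215 .3227 .1425 78;python3 -m handwheel '[{"offset":[0,0,0],"spin":0,"claw":1},{"offset":[0,0,0],"spin":0,"claw":1},{"offset":[0,0,0],"spin":0,"claw":1}]';python3 go.py .4215 .3227 .1425 78
```

```text
time: 42.05
position: [0.4199, 0.3231, 0.2845]
ee_rot: [-2.436, -1.97, 0.023]
force: [0.3, -0.7, -0.2]
grip_width: 1.001
t 42.05 pos [0.4199 0.3231 0.2845] psi 77.92 grip 1.001 F [ 0.3 -0.7 -0.2] q6 -0.87
tilt z-axis [-0.0169 -0.0028 -0.9999] offset [ 0.08  0.4  14.19] |d| 14.2 spin -0.001
time: 42.35
position: [0.4204, 0.3219, 0.284]
ee_rot: [-2.438, -1.967, 0.025]
force: [-1.3, -0.2, 0.3]
grip_width: 0.991
t 42.35 pos [0.4204 0.3219 0.284 ] psi 77.79 grip 0.991 F [-1.3 -0.2  0.3] q6 -0.87
tilt z-axis [-0.0177 -0.0034 -0.9998] offset [ 0.2   0.33 14.14] |d| 14.1 spin -0.004
```

```bash
python3 -m handwheel '[{"offset":[0.2,0.2,3],"spin":0,"claw":1},{"offset":[0.2,0.2,7],"spin":0,"claw":1},{"offset":[0.2,0.2,11],"spin":0,"claw":1},{"offset":[0.2,0.2,13.4],"spin":0,"claw":1},{"offset":[0.2,0.2,14.1],"spin":0,"claw":1},{"offset":[0.2,0.2,14.1],"spin":0,"claw":1},{"offset":[0.2,0.2,14.1],"spin":0,"claw":1}]';python3 go.py .4215 .3227 .1422 78
```

```text
time: 43.05
position: [0.4216, 0.3233, 0.1445]
ee_rot: [-2.44, -1.967, 0.02]
force: [0.4, 1.1, 0.3]
grip_width: 0.999
t 43.05 pos [0.4216 0.3233 0.1445] psi 77.75 grip 0.999 F [0.4 1.1 0.3] q6 -0.87
tilt z-axis [-0.0151 -0.0019 -0.9999] offset [-0.06  0.    0.23] |d| 0.2 spin -0.004
```

```bash
python3 -m handwheel '[{"offset":[0,0,0.2],"spin":0,"claw":0.7},{"offset":[0,0,0.2],"spin":0,"claw":0.6},{"offset":[0,0,0.2],"spin":0,"claw":0.5},{"offset":[0,0,0.2],"spin":0,"claw":0.35},{"offset":[0,0,0.2],"spin":0,"claw":0.2},{"offset":[0,0,0.2],"spin":0,"claw":0},{"offset":[0,0,0.2],"spin":0,"claw":0},{"offset":[0,0,0.2],"spin":0,"claw":0}]';python3 go.py .4215 .3227 .144 78; python3 -m handwheel '[{"offset":[0,0,-1],"spin":0,"claw":0},{"offset":[0,0,-3],"spin":0,"claw":0},{"offset":[0,0,-6],"spin":0,"claw":0},{"offset":[0,0,-9],"spin":0,"claw":0},{"offset":[0,0,-12],"spin":0,"claw":0},{"offset":[0,0,-15],"spin":0,"claw":0},{"offset":[0,0,-16],"spin":0,"claw":0},{"offset":[0,0,-16],"spin":0,"claw":0},{"offset":[0,0,-16],"spin":0,"claw":0}]';python3 go.py .5085 .0361 .30 79.67
```

```text
time: 43.85
position: [0.4223, 0.3234, 0.1439]
ee_rot: [-2.44, -1.967, 0.018]
force: [-0.2, -2.0, 6.1]
grip_width: 0.503
t 43.85 pos [0.4223 0.3234 0.1439] psi 77.76 grip 0.503 F [-0.2 -2.   6.1] q6 -0.87
tilt z-axis [-0.0133 -0.0015 -0.9999] offset [-0.09 -0.06 -0.01] |d| 0.1 spin -0.004
time: 44.75
position: [0.4236, 0.3233, 0.3022]
ee_rot: [-2.439, -1.967, 0.022]
force: [0.3, -0.4, -3.2]
grip_width: 0.503
t 44.75 pos [0.4236 0.3233 0.3022] psi 77.77 grip 0.503 F [ 0.3 -0.4 -3.2] q6 -0.87
tilt z-axis [-0.0159 -0.0029 -0.9999] offset [-26.27  14.39   0.16] |d| 30.0 spin -0.033
```

```bash
python3 -m handwheel '[{"offset":[-1.8,1,0],"spin":-0.03,"claw":0},{"offset":[-4.5,2.5,0],"spin":-0.03,"claw":0},{"offset":[-7.5,4.1,0],"spin":-0.03,"claw":0},{"offset":[-10.5,5.7,0],"spin":-0.03,"claw":0},{"offset":[-13.5,7.4,0],"spin":-0.03,"claw":0},{"offset":[-16.5,9,0],"spin":-0.03,"claw":0},{"offset":[-19.5,10.7,0],"spin":-0.03,"claw":0},{"offset":[-22.5,12.3,0],"spin":-0.03,"claw":0},{"offset":[-25,13.7,0],"spin":-0.03,"claw":0},{"offset":[-26.2,14.4,0],"spin":-0.03,"claw":0},{"offset":[-26.2,14.4,0],"spin":-0.03,"claw":0},{"offset":[-26.2,14.4,0],"spin":-0.03,"claw":0}]';python3 go.py .5088 .0365 .160 79.67
```

```text
time: 45.95
position: [0.508, 0.0374, 0.3003]
ee_rot: [-2.407, -2.001, 0.024]
force: [-0.2, 0.8, -3.0]
grip_width: 0.5
t 45.95 pos [0.508  0.0374 0.3003] psi 79.48 grip 0.5 F [-0.2  0.8 -3. ] q6 -1.48
tilt z-axis [-0.0187 -0.0015 -0.9998] offset [-0.    0.35 14.03] |d| 14.0 spin -0.003
```

```bash
python3 -m handwheel '[{"offset":[0,0.1,1.5],"spin":0,"claw":0},{"offset":[0,0.1,4],"spin":0,"claw":0},{"offset":[0,0.2,7],"spin":0,"claw":0},{"offset":[0,0.2,10],"spin":0,"claw":0},{"offset":[0,0.2,12.5],"spin":0,"claw":0},{"offset":[0,0.2,13.8],"spin":0,"claw":0},{"offset":[0,0.2,14],"spin":0,"claw":0},{"offset":[0,0.2,14],"spin":0,"claw":0},{"offset":[0,0.2,14],"spin":0,"claw":0}]';python3 go.py .5088 .0365 .155 79.67
python3 - <<'E'
from h import *
d=optics.get_image("wrist"); cv2.imwrite("pics/r_w.png",d["frame"])
d=optics.get_image("scene"); cv2.imwrite("pics/r_s.png",cv2.resize(d["frame"][140:280,210:390],None,fx=4,fy=4))
E
```

```text
time: 46.85
position: [0.5086, 0.037, 0.1619]
ee_rot: [-2.409, -2.003, 0.02]
force: [0.4, 0.2, -2.5]
grip_width: 0.5
t 46.85 pos [0.5086 0.037  0.1619] psi 79.51 grip 0.5 F [ 0.4  0.2 -2.5] q6 -1.48
tilt z-axis [-0.0155 -0.0017 -0.9999] offset [-0.05  0.04  0.69] |d| 0.7 spin -0.003
```

View pics/r_s.png

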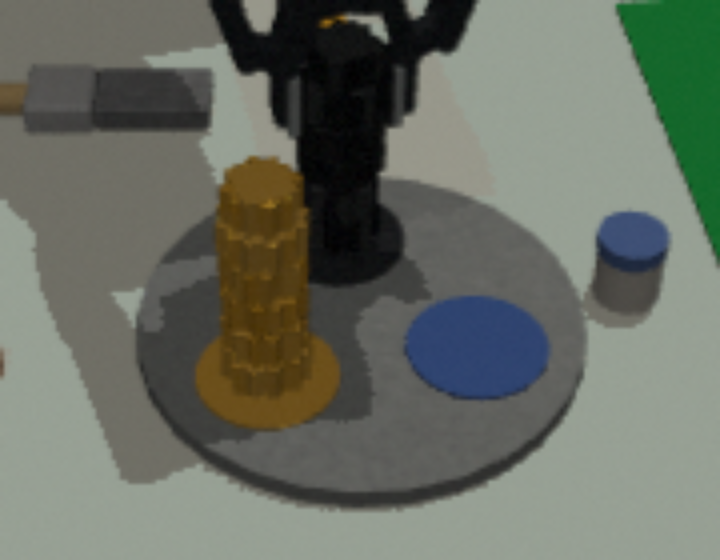

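View pics/r_w.png

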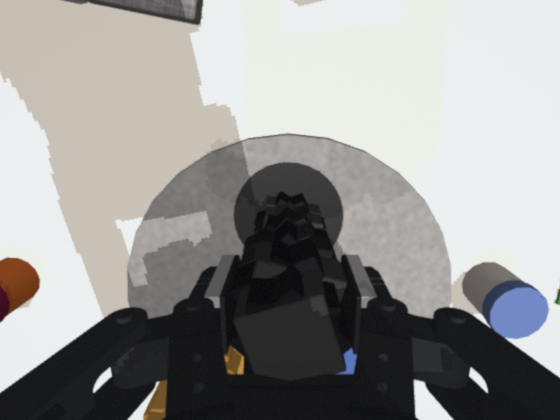

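```bash
python3 -m handwheel '[{"offset":[0,0,0.3],"spin":0,"claw":0},{"offset":[0,0,0.5],"spin":0,"claw":0},{"offset":[0,0,0.6],"spin":0,"claw":0},{"offset":[0,0,0.6],"spin":0,"claw":0}]';python3 -m handwheel '[{"offset":[0,0,0.15],"spin":0,"claw":0},{"offset":[0,0,0.15],"spin":0,"claw":0}]';python3 go.py .5088 .0365 .155 79.67
```

```text
time: 47.35
position: [0.5082, 0.0368, 0.1556]
ee_rot: [-2.409, -2.003, 0.021]
force: [-0.6, -0.8, -2.7]
grip_width: 0.502
time: 47.55
position: [0.5086, 0.0367, 0.1549]
ee_rot: [-2.409, -2.003, 0.02]
force: [-1.0, -0.2, 2.6]
grip_width: 0.502
t 47.55 pos [0.5086 0.0367 0.1549] psi 79.47 grip 0.502 F [-1.  -0.2  2.6] q6 -1.48
tilt z-axis [-0.0154 -0.0018 -0.9999] offset [-0.01  0.02 -0.01] |d| 0.0 spin -0.003
```

Contact on the spot. I'll release, lift (ending the call mid-motion so the tool re-levels), and go back for blue.

```bash
python3 -m handwheel '[{"offset":[0,0,0],"spin":0,"claw":0.54},{"offset":[0,0,0],"spin":0,"claw":0.6},{"offset":[0,0,0],"spin":0,"claw":0.7},{"offset":[0,0,0],"spin":0,"claw":0.85},{"offset":[0,0,0],"spin":0,"claw":1},{"offset":[0,0,0],"spin":0,"claw":1},{"offset":[0,0,-2],"spin":0,"claw":1},{"offset":[0,0,-6],"spin":0,"claw":1},{"offset":[0,0,-10],"spin":0,"claw":1},{"offset":[0,0,-14],"spin":0,"claw":1}]';python3 go.py .5775 .2894 .28 77.9
```

```text
time: 48.55
position: [0.5104, 0.037, 0.2961]
ee_rot: [-2.409, -2.002, 0.021]
force: [0.1, -0.6, 0.7]
grip_width: 1.001
t 48.55 pos [0.5104 0.037  0.2961] psi 79.47 grip 1.001 F [ 0.1 -0.6  0.7] q6 -1.48
tilt z-axis [-0.0161 -0.0017 -0.9999] offset [26.05  2.01  1.46] |d| 26.2 spin 0.027
```

```bash
python3 -m handwheel '[{"offset":[3,0.2,0],"spin":0.02,"claw":1},{"offset":[7,0.5,0],"spin":0.02,"claw":1},{"offset":[11,0.8,0],"spin":0.02,"claw":1},{"offset":[15,1.1,0],"spin":0.02,"claw":1},{"offset":[19,1.4,0],"spin":0.02,"claw":1},{"offset":[23,1.7,0],"spin":0.02,"claw":1},{"offset":[26,1.8,0],"spin":0.02,"claw":1},{"offset":[26,1.8,0],"spin":0.02,"claw":1},{"offset":[26,1.8,0],"spin":0.02,"claw":1},{"offset":[26,1.8,0],"spin":0.02,"claw":1}]';python3 go.py .5775 .2894 .1422 77.9
python3 - <<'E'
from h import *
d=optics.get_image("scene"); cv2.imwrite("pics/s_s.png",cv2.resize(d["frame"][140:280,210:390],None,fx=4,fy=4))
E
```

```text
time: 49.55
position: [0.5754, 0.2884, 0.2943]
ee_rot: [-2.43, -1.978, 0.023]
force: [1.2, -0.3, 0.1]
grip_width: 0.995
t 49.55 pos [0.5754 0.2884 0.2943] psi 78.29 grip 0.995 F [ 1.2 -0.3  0.1] q6 -1.04
tilt z-axis [-0.0168 -0.0025 -0.9999] offset [ 0.23  0.43 15.21] |d| 15.2 spin 0.007
```

View pics/s_s.png

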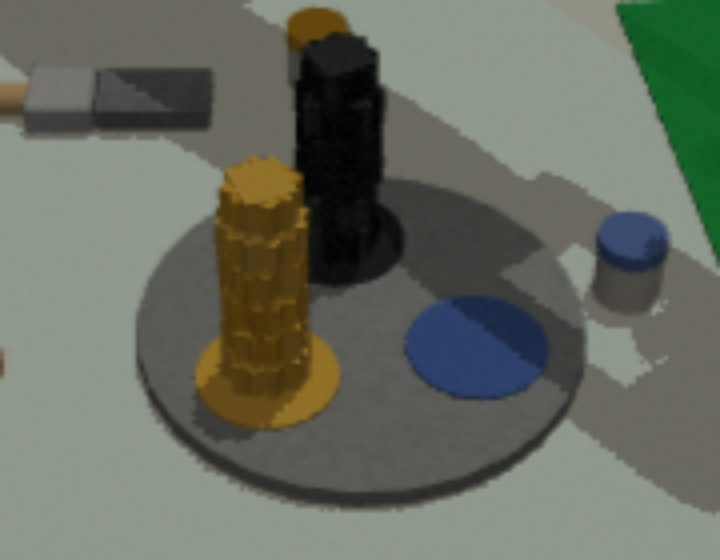

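Black stands on its spot. Now blue.

```bash
python3 -m handwheel '[{"offset":[0.1,0.2,3],"spin":0,"claw":1},{"offset":[0.1,0.3,7],"spin":0,"claw":1},{"offset":[0.1,0.3,11],"spin":0,"claw":1},{"offset":[0.1,0.3,14],"spin":0,"claw":1},{"offset":[0.1,0.3,15.1],"spin":0,"claw":1},{"offset":[0.1,0.3,15.1],"spin":0,"claw":1},{"offset":[0.1,0.3,15.1],"spin":0,"claw":1}]';python3 go.py .5775 .2894 .142 77.9
```

```text
time: 50.3
position: [0.5774, 0.288, 0.1454]
ee_rot: [-2.432, -1.977, 0.018]
force: [0.7, 0.5, -0.3]
grip_width: 1.001
t 50.3 pos [0.5774 0.288  0.1454] psi 78.21 grip 1.001 F [ 0.7  0.5 -0.3] q6 -1.04
tilt z-axis [-0.0137 -0.0013 -0.9999] offset [ 0.14 -0.01  0.34] |d| 0.4 spin 0.005
```

```bash
python3 -m handwheel '[{"offset":[0.1,0,0.3],"spin":0,"claw":0.7},{"offset":[0.1,0,0.3],"spin":0,"claw":0.6},{"offset":[0.1,0,0.3],"spin":0,"claw":0.5},{"offset":[0.1,0,0.3],"spin":0,"claw":0.35},{"offset":[0.1,0,0.3],"spin":0,"claw":0.2},{"offset":[0.1,0,0.3],"spin":0,"claw":0},{"offset":[0.1,0,0.3],"spin":0,"claw":0},{"offset":[0.1,0,0.3],"spin":0,"claw":0}]';python3 go.py .5775 .2894 .143 77.9; python3 -m handwheel '[{"offset":[0,0,-1],"spin":0,"claw":0},{"offset":[0,0,-3],"spin":0,"claw":0},{"offset":[0,0,-6],"spin":0,"claw":0},{"offset":[0,0,-9],"spin":0,"claw":0},{"offset":[0,0,-12],"spin":0,"claw":0},{"offset":[0,0,-15],"spin":0,"claw":0},{"offset":[0,0,-16],"spin":0,"claw":0},{"offset":[0,0,-16],"spin":0,"claw":0},{"offset":[0,0,-16],"spin":0,"claw":0}]';python3 go.py .6048 .0719 .30 139.7
```

```text
time: 51.1
position: [0.5785, 0.2893, 0.144]
ee_rot: [-2.433, -1.977, 0.014]
force: [0.6, -0.8, 4.5]
grip_width: 0.505
t 51.1 pos [0.5785 0.2893 0.144 ] psi 78.22 grip 0.505 F [ 0.6 -0.8  4.5] q6 -1.04
tilt z-axis [-1.100e-02 -5.000e-04 -9.999e-01] offset [-0.01 -0.1   0.11] |d| 0.1 spin 0.006
time: 52.0
position: [0.5794, 0.2891, 0.302]
ee_rot: [-2.432, -1.977, 0.019]
force: [-0.7, -0.8, -4.0]
grip_width: 0.502
t 52.0 pos [0.5794 0.2891 0.302 ] psi 78.22 grip 0.502 F [-0.7 -0.8 -4. ] q6 -1.04
tilt z-axis [-0.0143 -0.0017 -0.9999] offset [-20.74   6.93   0.2 ] |d| 21.9 spin -1.073
```

```bash
python3 -m handwheel '[{"offset":[-1.5,0.5,0],"spin":-0.1,"claw":0},{"offset":[-4,1.3,0],"spin":-0.22,"claw":0},{"offset":[-7,2.3,0],"spin":-0.35,"claw":0},{"offset":[-10,3.3,0],"spin":-0.48,"claw":0},{"offset":[-13,4.3,0],"spin":-0.61,"claw":0},{"offset":[-16,5.3,0],"spin":-0.74,"claw":0},{"offset":[-18.5,6.2,0],"spin":-0.87,"claw":0},{"offset":[-20,6.7,0],"spin":-0.99,"claw":0},{"offset":[-20.7,6.9,0],"spin":-1.07,"claw":0},{"offset":[-20.7,6.9,0],"spin":-1.07,"claw":0},{"offset":[-20.7,6.9,0],"spin":-1.07,"claw":0},{"offset":[-20.7,6.9,0],"spin":-1.07,"claw":0}]';python3 go.py .6048 .0720 .16 139.7
```

```text
time: 53.2
position: [0.6041, 0.073, 0.3007]
ee_rot: [-1.082, -2.933, 0.011]
force: [0.1, -0.2, -3.8]
grip_width: 0.499
t 53.2 pos [0.6041 0.073  0.3007] psi 139.49 grip 0.499 F [ 0.1 -0.2 -3.8] q6 -2.46
tilt z-axis [-0.0165 -0.0013 -0.9999] offset [-0.29  0.13 14.06] |d| 14.1 spin -0.004
```

```bash
python3 -m handwheel '[{"offset":[-0.1,0.1,1.5],"spin":0,"claw":0},{"offset":[-0.2,0.1,4],"spin":0,"claw":0},{"offset":[-0.2,0.1,7],"spin":0,"claw":0},{"offset":[-0.2,0.1,10],"spin":0,"claw":0},{"offset":[-0.2,0.1,12.5],"spin":0,"claw":0},{"offset":[-0.2,0.1,13.8],"spin":0,"claw":0},{"offset":[-0.2,0.1,14],"spin":0,"claw":0},{"offset":[-0.2,0.1,14],"spin":0,"claw":0},{"offset":[-0.2,0.1,14],"spin":0,"claw":0}]';python3 go.py .6048 .0720 .155 139.7
python3 - <<'E'
from h import *
d=optics.get_image("scene"); cv2.imwrite("pics/t_s.png",cv2.resize(d["frame"][140:280,210:390],None,fx=4,fy=4))
E
```

```text
time: 54.1
position: [0.6052, 0.0724, 0.1624]
ee_rot: [-1.083, -2.936, 0.009]
force: [0.7, 0.1, -2.0]
grip_width: 0.505
t 54.1 pos [0.6052 0.0724 0.1624] psi 139.5 grip 0.505 F [ 0.7  0.1 -2. ] q6 -2.46
tilt z-axis [-0.013  -0.0014 -0.9999] offset [-0.   -0.05  0.74] |d| 0.7 spin -0.003
```

View pics/t_s.png

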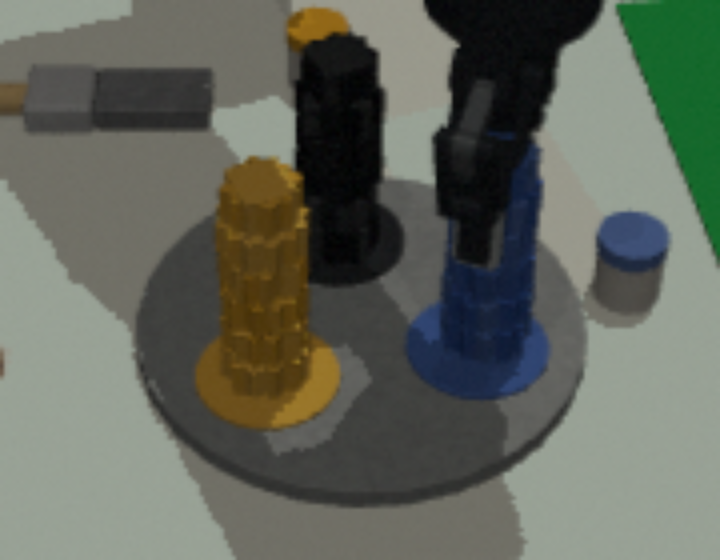

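```bash
python3 -m handwheel '[{"offset":[0,0,0.3],"spin":0,"claw":0},{"offset":[0,0,0.5],"spin":0,"claw":0},{"offset":[0,0,0.65],"spin":0,"claw":0},{"offset":[0,0,0.65],"spin":0,"claw":0}]';python3 -m handwheel '[{"offset":[0,0,0.15],"spin":0,"claw":0},{"offset":[0,0,0.15],"spin":0,"claw":0}]';python3 go.py .6048 .0720 .155 139.7
```

```text
time: 54.55
position: [0.605, 0.0724, 0.1559]
ee_rot: [-1.083, -2.936, 0.009]
force: [-0.1, 0.2, -3.8]
grip_width: 0.503
time: 54.75
position: [0.6052, 0.0724, 0.1552]
ee_rot: [-1.083, -2.937, 0.009]
force: [-1.4, -0.9, 2.5]
grip_width: 0.502
t 54.75 pos [0.6052 0.0724 0.1552] psi 139.5 grip 0.502 F [-1.4 -0.9  2.5] q6 -2.46
tilt z-axis [-0.0127 -0.0013 -0.9999] offset [ 0.   -0.06  0.02] |d| 0.1 spin -0.003
```

```bash
python3 -m handwheel '[{"offset":[0,0,0],"spin":0,"claw":0.54},{"offset":[0,0,0],"spin":0,"claw":0.6},{"offset":[0,0,0],"spin":0,"claw":0.7},{"offset":[0,0,0],"spin":0,"claw":0.85},{"offset":[0,0,0],"spin":0,"claw":1},{"offset":[0,0,0],"spin":0,"claw":1},{"offset":[0,0,-2],"spin":0,"claw":1},{"offset":[0,0,-6],"spin":0,"claw":1},{"offset":[0,0,-10],"spin":0,"claw":1},{"offset":[0,0,-14],"spin":0,"claw":1},{"offset":[0,0,-15],"spin":0,"claw":1},{"offset":[0,0,-15],"spin":0,"claw":1}]'; python3 go.py .45 .25 .30 139.5
```

```text
time: 55.95
position: [0.6083, 0.0726, 0.308]
ee_rot: [-1.085, -2.942, 0.006]
force: [-0.3, 0.3, -0.2]
grip_width: 1.001
t 55.95 pos [0.6083 0.0726 0.308 ] psi 139.5 grip 1.001 F [-0.3  0.3 -0.2] q6 -2.46
tilt z-axis [-0.0069 -0.0014 -1.    ] offset [23.56  3.21  0.89] |d| 23.8 spin 0.0
```

```bash
python3 -m handwheel '[{"offset":[4,0.5,0],"spin":0,"claw":1},{"offset":[9,1.2,0],"spin":0,"claw":1},{"offset":[14,1.9,0],"spin":0,"claw":1},{"offset":[19,2.6,0],"spin":0,"claw":1},{"offset":[23.5,3.2,0],"spin":0,"claw":1},{"offset":[28,3.8,0],"spin":0,"claw":1},{"offset":[28,3.8,0],"spin":0,"claw":1},{"offset":[28,3.8,0],"spin":0,"claw":1}]'
python3 - <<'E'
from h import *
d=optics.get_image("top"); cv2.imwrite("pics/u_t.png",cv2.resize(d["frame"][150:270,205:465],None,fx=3,fy=3,interpolation=cv2.INTER_NEAREST))
d=optics.get_image("scene"); cv2.imwrite("pics/u_s.png",cv2.resize(d["frame"][130:290,70:390],None,fx=2.5,fy=2.5))
E
python3 m.py
```

```text
time: 56.75
position: [0.4185, 0.2836, 0.3067]
ee_rot: [-1.08, -2.941, 0.011]
force: [-0.1, 0.7, -0.2]
grip_width: 1.001
top blue spot [0.60221131 0.07201962] 0.000663678483136549 42
top sand spot [ 0.58368736 -0.0299182 ] 0.0005429519808148112 43
top black spot [0.50475939 0.03708245] 0.0004771343753877319 41
top board V: 72 table 141
scene blue spot [0.60466713 0.06923363] 0.0006036483680753671 40
scene sand spot [ 0.58602106 -0.03268645] 0.0006337337162255555 41
scene black spot [0.5103958  0.03115631] 0.0031388622092615726 33
scene board V: 90 table 150
```

View pics/u_t.png

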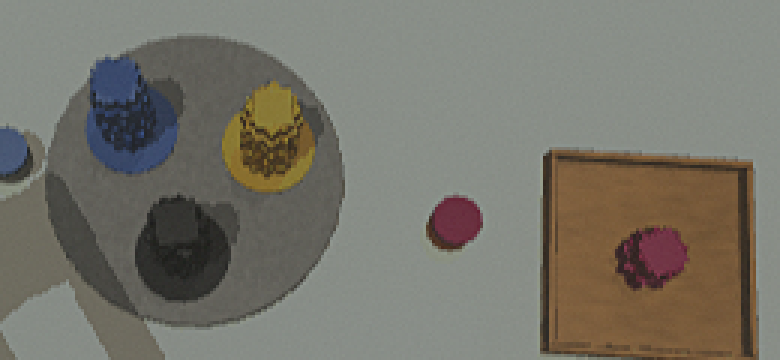

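View pics/u_s.png

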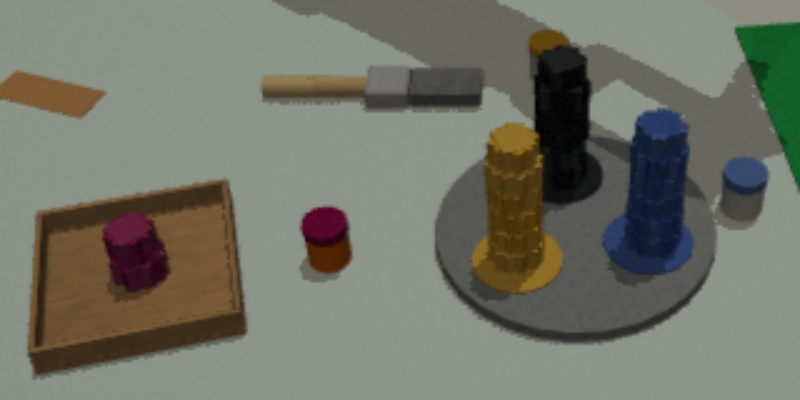

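```bash
python3 - <<'E'
from h import *
for n in ("top","scene"):
    d=optics.get_image(n); a=cv2.imread(f"pics/a_{n}.png"); 
    for nm,fr in (("start",a),("now",d["frame"])):
        H=cv2.cvtColor(fr,cv2.COLOR_BGR2HSV);h,s,v=[H[...,i].astype(int) for i in range(3)]
        yy,xx=np.mgrid[:420,:560]
        b={"top":(222,325,155,265),"scene":(238,355,140,250)}[n]; roi=(xx>b[0])&(xx<b[1])&(yy>b[2])&(yy<b[3])
        M={"blue":(h>105)&(h<125)&(s>110),"sand":(h>15)&(h<30)&(s>150),"black":(v<(32 if n=="top" else 40))&(s<140)}
        for k,m in M.items():
            for B,st,c in blobs(m&roi,120): print(n,nm,k,st.tolist(),c.round(1).tolist())
        if nm=="now":
            m=((h>160)|(h<3))&(s>100); roi=(xx>395)&(xx<450)&(yy>205)&(yy<265) if n=="top" else (xx>95)&(xx<150)&(yy>205)&(yy<255)
            for B,st,c in blobs(m&roi,60): print("stub",n,st.tolist(),"centroid@z.03",ray(d,*c,.030).round(4))
E
```

```text
top start blue [236, 169, 17, 15, 155] [243.9, 175.5]
top start blue [234, 185, 30, 22, 203] [247.2, 198.2]
top start sand [279, 177, 31, 37, 564] [293.7, 196.8]
top now blue [235, 170, 16, 15, 158] [242.7, 176.2]
top now blue [234, 185, 30, 22, 206] [247.2, 198.7]
top now sand [279, 177, 31, 37, 530] [293.5, 197.0]
stub top [417, 226, 18, 19, 222] centroid@z.03 [ 0.4892 -0.3112  0.03  ]
scene start blue [311, 174, 36, 66, 1533] [330.7, 209.9]
scene start sand [259, 180, 36, 67, 1626] [276.3, 216.1]
scene start black [284, 149, 27, 61, 814] [295.1, 174.0]
scene now blue [311, 174, 36, 66, 1564] [331.1, 209.5]
scene now sand [259, 179, 36, 68, 1619] [275.9, 216.0]
scene now black [284, 148, 27, 64, 1110] [295.4, 180.2]
stub scene [111, 214, 27, 33, 614] centroid@z.03 [ 0.4905 -0.3057  0.03  ]
```

```bash
python3 -c "
from plant import readout,job
s=readout.read_state();print(s['time'],s['force'],abs(s['qvel']).max());print(job.job_done())"
```

```text
57.05 [ 0.75705522  0.38051022 -0.00389645] 0.004836484773516487
the job is handed in; nothing more can be done
None
```

The job is done and handed in at about 57 s of the 144 s allowed. The three columns went onto the green mat one at a time (blue, black, sand). The plum stub then went into the middle of the tray. After that the columns went back to their own spots (sand, black, blue).

**Final pictures:** all four castings are upright. Blue and sand sit within about 1 pixel (roughly 2 mm) of where they started. The black column's mask figures did not compare cleanly because of shadow. It looks centred in the pictures, and I released it within about 1 mm of the pose it was picked up from.

**Stub in the tray:** it stands within a few millimetres of the tray centre. The camera views of that centre disagreed by up to 8 mm, so I used an average that included the wrist view.

**Arm:** it had let go and was clear and still. Contact forces read at most about 7 N. The tool had drifted up to about 1° from vertical; each column still settled flat when released.

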